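# Load the fresh cell into the open bay of a cordless edge burnisher

## Task

Take the long cell from the wooden rack and load it into the open bay of the edge burnisher: flat end first, tilted in under the hood against the spring contact, then the nub end pressed down until it snaps home under the catch hooks and the cell lies level and held between spring and contact plate. A light push of one finger is enough; never force the cell or lean on the machine, and leave the other things on the bench where they are.

Things in the scene. Friction and masses are not known exactly. Their poses are not given: they have to be found in the camera images.
- cell_mid (a point): Middle (on the axis, half-way along) of the fresh long cell: plain grey cylinder, 21 mm diameter, 70 mm long, 70 g. One end is flat, the other has a round nub 8 mm wide, 2 mm high (within the 70). It starts lying level in a notch of the rack, axis 29 mm above the table. x axis: from flat end to nub end.
- cell_nub (a point): Tip of the nub of the long cell, on its axis, 35 mm from cell_mid along +x of the cell.
- cell_flat (a point): Centre of the flat end of the long cell, on its axis, 35 mm from cell_mid along -x of the cell.
- burnisher: Cordless edge burnisher, fixed to the bench, cover off. Origin: on the table under the nominal middle of its open cell tray; x along the bay from spring block to motor, z up. The grey tray (120 x 84 mm) is clamped in slots and on shims: it stands up to 6 mm either way along x and 0 to 9 mm up from nominal, level and in line; this pose does not show it. Motor: x 56 to 141, 64 mm high.
- tray_mid (a point): Nominal mid-tray (x 0, y 0, z 45 mm of the burnisher, same axes), not moving with the tray. All tray sizes are for the nominal place: seated cell axis y 0, z 45, flat end x -35, nub tip x 35. Two 45-degree V saddles carry it, x -36 to -22 and 22 to 30 (here with cheeks up to z 54). Between them it is open for fingers, down to the tray floor at z 20 and out to both sides.
- tray_mouth (a point): Nominal mouth of the spring block's pocket (x -31, y 0, z 45 mm of the burnisher), not moving with the tray. Block: x -75 to -31, |y| < 25, flat top at z 69 mm. The pocket runs from here to x -48, is 23 mm wide, flared a little at the mouth, and is roofed by a hood with its under side at z 63 mm. In it sits the spring contact.
- tray_catch (a point): Nominal catch (x 30, y 0, z 45 mm of the burnisher), not moving with the tray: two rigid hooks at |y| 6.5 to 12.5, noses at x 30, z 55; lead-ins slope up at 65 degrees to x 37, z 70; ears beside, to z 74. Hood to noses is 61 mm, so the cell goes in tilted 15 to 25 degrees, flat end low; when its nub end is fully down the spring slides it under the hooks, nub on the contact plate at x 35.
- spring (a joint): How far the spring contact is pressed in, m: 0 free, 0.0135 at its hard stop. A flat steel disc, 10 mm across, on the seated cell's axis; free, its face is at nominal x -30.5 mm (it moves with the tray); pressed in it goes to -x. It pushes back with 0.8 N at first touch, 2.7 N at 4.5 mm (cell seated), 4.4 N at 8.5 mm. A level cell passes the hook noses when it is pressed in 7.5 mm or more.
- rack: Wooden rack, 58 x 176 mm, fixed. Origin: centre of its under side; x along the notches. A 6 mm base plate carries two notched strips 8 mm thick at x -20 and +20 mm, 27 mm high, 32 mm free between them. Three V notches at y -60, 0, +60 mm hold the long cell, the short cell and the setter rod in any order; the cell's nub points to +x of the rack.
- small_cell: Bystander: a shorter grey cell, 18 mm diameter, 50 mm long, lying in the rack. Origin at its middle.
- setter: Bystander: steel snap-setter rod, 10 mm diameter, 110 mm long, lying in the rack. Origin at its middle.
- bay_cover: Bystander: the burnisher's grey bay cover, 98 x 52 x 17 mm. Origin at the centre of its under side.
- puck: Bystander: small round steel anvil, 25 mm across, 16 mm high.
- key_case: Bystander: leather key case, 80 x 62 x 22 mm.
- scissors: Bystander: scissors, about 0.18 m long, lying flat.
Things that resemble listed ones, but are neither listed nor needed, are in the scene too. What is shaped like the part that bears cell_mid but pink is not meant.

How it is judged (in metres and radians):
On the way:
1. the flat end is in the pocket under the hood and presses the spring contact in by over 1 mm, while the cell is still tilted, nub end high, by over 0.08 rad (x of cell_flat in the frame of burnisher below -0.0235 m and value of joint spring above 0.001 m and angle between cell_mid's own x axis and vertical below 1.49 rad), for 0.1 s.
At the end, for the whole second after the job is handed in: The cell lies home in the tray: level and in line with the bay to 0.06 rad, nub tip within 2.5 mm of the bay's middle line and at x 26.5 to 43.5, z 42.5 to 56.5 mm of the burnisher, and the spring contact pressed in by 3 to 6 mm, as it is only once the nub end is under the hooks (x of cell_nub in the frame of burnisher between 0.0265 and 0.0435 m and y of cell_nub in the frame of burnisher between -0.0025 and 0.0025 m and z of cell_nub in the frame of burnisher between 0.0425 and 0.0565 m and angle between the x axis of cell_mid and the x axis of burnisher, either way round below 0.06 rad and value of joint spring between 0.003 and 0.006 m); the robot touches nothing.
It fails at once if the cell is forced against the burnisher with over 30 N (contact force between cell and burnisher above 30 N).
It fails at once if the fingers bear on the burnisher with over 25 N (contact force between the fingers and burnisher above 25 N).
It fails at once if another thing on the bench or in the rack is moved by over 30 mm (distance of any of small_cell, setter, bay_cover, puck, key_case, mallet, scissors, steel_rule from where it was at the start of the episode above 0.03 m).
It also fails if it takes over 64 s, if anything falls off the work surface, if the arm or the gripper's body presses on something with over 40 N, if the wrist force passes 120 N, or if a joint passes its speed limit or range.

## Robot

A 6-joint arm with a two-finger parallel gripper is mounted at the origin on the work surface. World frame = base frame: x ahead of the robot, y to its left, z up, the work surface at z = 0. Lengths are in mm, angles in degrees, forces in N, time in s.
With the tool pointing down it reaches from about 300 to 850 mm from the base axis. Payload 4.2 kg.
Tool frame: the origin (TCP) lies on the front face of the gripper's body, between the roots of the fingers; the fingertips stand 78 mm ahead of it and the grasp point (between the pads) lies 60 mm ahead of it; x points along the fingers, y is the direction in which the jaws open and shut, and the axes are right-handed (so a half turn about x gives the same grasp; the last joint's range is limited). The gripper opens to 91 mm and grips with 3 to 60 N. Pads are 32 mm wide; open, the fingers measure 118 mm over their backs; the gripper's body (76 mm by 178 mm) begins 60 mm behind the grasp point.
Start: joints at [-76.089, 18.312, 89.639, -0, 72.044, -1.146], TCP at [149.377, -555.267, 292.276] pointing down, gripper open.
Joint ranges: [-177.97, 177.97], [-48.28, 115.42], [12.27, 149.76], [-77.06, 257.06], [2.81, 150.46], [-146.56, 146.56]. Speed limits (degrees/s): [147.25, 147.25, 180, 180, 180, 180].

## Interface

Orientations are given as [roll, pitch, yaw] about the fixed x, y, z axes, in that order (R = Rz(yaw) Ry(pitch) Rx(roll)).
In Python, from workcell import status, viewer, env gives the robot as it stands. The module is installed in compiled form; this text tells all that it offers.
- The arm moves only by the tool move_arm, never from a script. Its argument "moves" is a list of rows, each a list of 3 entries, a list of its own where there are three numbers: the shift along the tool's x, y, z in cm, then the turn about the tool's x in rad, then the gripper's target within -1 to 1 (fully open at 1, half-way at 0, shut at -1). A call has 1 to 20 rows; each row is the pose to reach, as a shift and turn from the pose commanded when the call began, along the tool's axes at that moment; what a row does not reach only later rows make up. A row lasts 1/8 s, in which the tool goes at most 62.5 mm and 10.7 degrees, less where a joint would pass 70% of its speed; a pose out of reach is approached as far as the arm can. A call with a gripper value outside its range is refused whole. The fingers move at their own pace and stop on an object; "force" is the grip in N (left out, the last holds). Time passes only in rows, so rows that repeat a pose let the fingers close. It gives the time, the measured TCP pose, the force and the opening at its end, in the units of the state.
- status.state(): the state, without advancing time (a new reading comes with each control period).
- viewer.grab_frame(name): name is "scene" or "top" or "wrist"; returns the picture (480x640x3 uint8, red, green, blue); there is no depth.
- viewer.get_calibration(name): a dict with "camera_matrix" (3x3 intrinsics, pixels), "eye" and "rotation" of the camera in the world. Camera axes: x right, y down, z forward; pixel columns grow to the right and rows downward; lengths in mm; the calibration is good to about 2 mm. A picture is of the moment at which its call begins: read the wrist's pose just before it. get_calibration takes no time and is no camera call; for the wrist camera it gives the pose at the moment of the call.
- env.job_done(): hands the job in, once; it reports no verdict.
The state is a dict: "time_s": time; "qpos": joint angles; "qvel": joint speeds; "effort": joint torques, N m; "ee_pos": TCP position; "ee_rot": TCP orientation; "force": force on the tool from outside, world axes, zero at the start; "torque": the same for the moment, N m; "gripper_width": finger opening in mm.
Only numpy, scipy, OpenCV 4.12 (cv2) and the standard library are available. Lean on these libraries where they do the work, as an engineer would, in place of code of your own. Each camera call takes 0.05 s, during which the arm holds its last target.

## Working session

There is one attempt and no reset: what is moved stays moved. The work goes in short steps, Python scripts to look and compute and a tool call to move; the robot and the scene stay as the last step left them, time stands still between calls to the robot, and variables do not carry over. Pictures are saved under pics/ and viewed, and the job is handed in when it is done.

Besides the shell and the picture viewer there is one more tool, called by a JSON object that holds its "name" and its "arguments". move_arm: Moves the arm, as the interface text tells. Its arguments: {"type":"object","properties":{"moves":{"type":"array","items":{"type":"array"}},"force":{"type":"number"}},"required":["moves"]}

```bash
mkdir -p pics; python3 - <<'E'
from workcell import status, viewer
import cv2,numpy as np
s=status.state();print(s)
for n in ["scene","top","wrist"]:
    c=viewer.get_calibration(n);print(n,c)
    cv2.imwrite(f"pics/{n}0.png",viewer.grab_frame(n)[:,:,::-1])
E
```

```text
{'time_s': 0.0, 'qpos': array([-7.60891456e+01,  1.83492814e+01,  8.97069761e+01,  1.88430315e-04,
        7.20446791e+01, -1.14729612e+00]), 'qvel': array([-0.03610627,  0.13642247, -0.13060049,  0.05332125,  0.10159905,
       -0.14217949]), 'effort': array([-6.62673619e-05, -4.12459302e+01, -2.31978106e+01,  7.26088788e-02,
        4.57234879e-02, -1.34816050e-04]), 'ee_pos': array([ 149.28103228, -554.88907474,  291.43996587]), 'ee_rot': array([-91.24898932,  89.89906321, 103.80910299]), 'force': array([ 0.17503095,  0.86673747, -0.00342461]), 'torque': array([ 0.02078474,  0.0149312 , -0.01913004]), 'gripper_width': 90.93894486702708}
scene {'camera_matrix': array([[457.70963117,   0.        , 320.03448209],
       [  0.        , 457.70963117, 239.11198943],
       [  0.        ,   0.        ,   1.        ]]), 'eye': array([803.54283279, 414.19319268, 927.71901662]), 'rotation': array([-151.67204175,   -0.41112238,  155.04903611])}
top {'camera_matrix': array([[438.97358042,   0.        , 315.19131955],
       [  0.        , 438.97358042, 241.98762278],
       [  0.        ,   0.        ,   1.        ]]), 'eye': array([402.33928764, -36.21884549, 972.26789982]), 'rotation': array([-169.05715274,    1.23692473,  -91.37965701])}
wrist {'camera_matrix': array([[420.60907804,   0.        , 318.25789836],
       [  0.        , 420.60907804, 237.29701043],
       [  0.        ,   0.        ,   1.        ]]), 'eye': array([ 225.85360394, -535.0312282 ,  384.9210177 ]), 'rotation': array([ 1.63907738e+02,  1.32590685e-01, -7.49279782e+01])}
```

View pics/scene0.png

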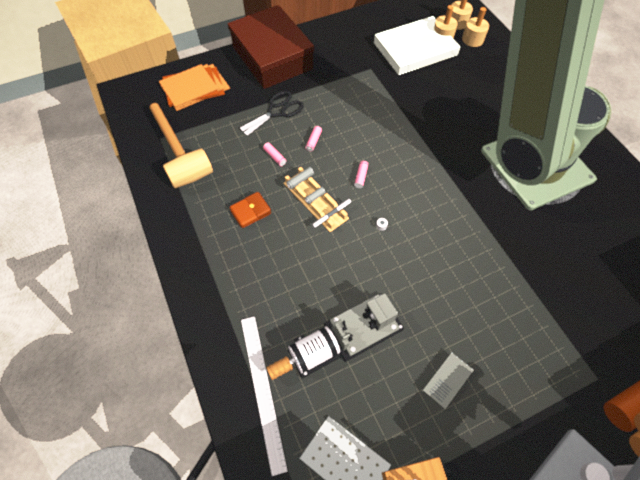

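View pics/top0.png

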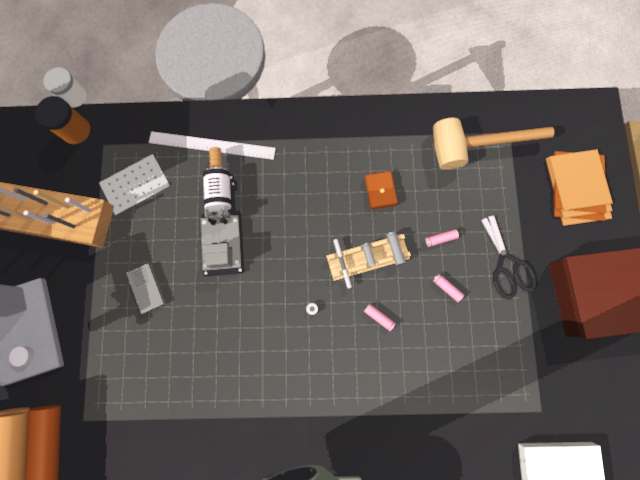

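View pics/wrist0.png

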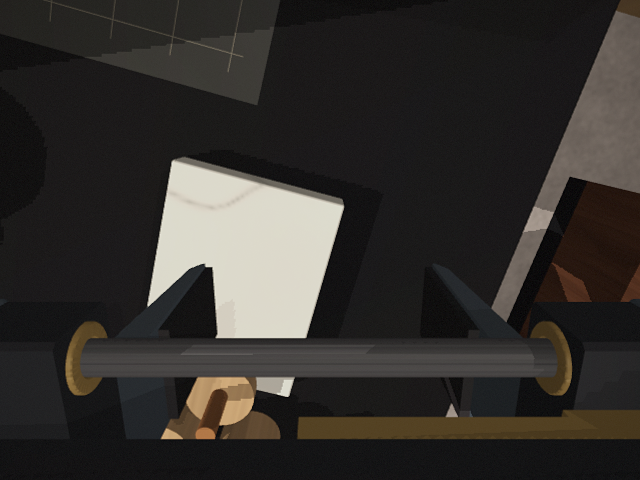

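The top view shows the rack at about (368,257), with the setter on the left, the small or long cell in the middle and the other on the right. The burnisher is at (220,215), with its motor at the top. I'll zoom in next.

```bash
cat > h.py <<'E'
import numpy as np,cv2
from scipy.spatial.transform import Rotation as R
from workcell import status,viewer
def rot(a): return R.from_euler('xyz',a,degrees=True).as_matrix()
def ray(c,u,v):
    d=rot(c['rotation'])@np.linalg.inv(c['camera_matrix'])@np.array([u,v,1.]);return d/np.linalg.norm(d)
def onz(c,u,v,z):
    d=ray(c,u,v);e=np.array(c['eye']);return e+d*(z-e[2])/d[2]
def proj(c,p):
    q=c['camera_matrix']@(rot(c['rotation']).T@(np.array(p)-c['eye']));return q[:2]/q[2]
def tri(c1,p1,c2,p2):
    d1,d2=ray(c1,*p1),ray(c2,*p2);A=np.stack([d1,-d2],1)
    t=np.linalg.lstsq(A,c2['eye']-c1['eye'],rcond=None)[0]
    a,b=c1['eye']+d1*t[0],c2['eye']+d2*t[1];return (a+b)/2,np.linalg.norm(a-b)
E
python3 - <<'E'
import cv2
t=cv2.imread('pics/top0.png');s=cv2.imread('pics/scene0.png')
cv2.imwrite('pics/a.png',cv2.resize(t[220:295,310:420],None,fx=7,fy=7,interpolation=cv2.INTER_CUBIC))
cv2.imwrite('pics/b.png',cv2.resize(t[130:285,180:260],None,fx=3.8,fy=3.8,interpolation=cv2.INTER_CUBIC))
cv2.imwrite('pics/c.png',cv2.resize(s[280:385,255:415],None,fx=5,fy=5,interpolation=cv2.INTER_CUBIC))
cv2.imwrite('pics/d.png',cv2.resize(s[155:240,270:360],None,fx=7,fy=7,interpolation=cv2.INTER_CUBIC))
from h import *
c=viewer.get_calibration('top')
for u,v in [(368,257),(220,240),(342,263),(397,249)]: print(onz(c,u,v,29))
E
```

```text
[ 548.80344312 -133.97703836   29.        ]
[595.57287507 189.176638    29.        ]
[537.20932273 -77.19641496  29.        ]
[ 564.65238167 -197.65848753   29.        ]
```

View pics/a.png

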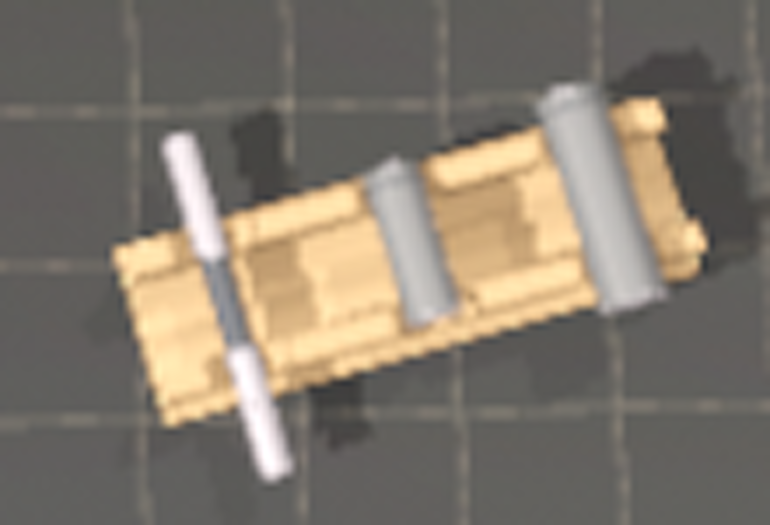

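View pics/b.png

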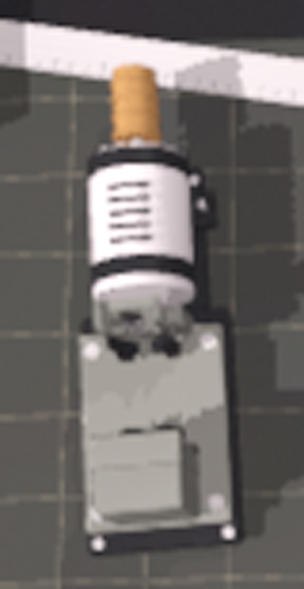

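View pics/c.png

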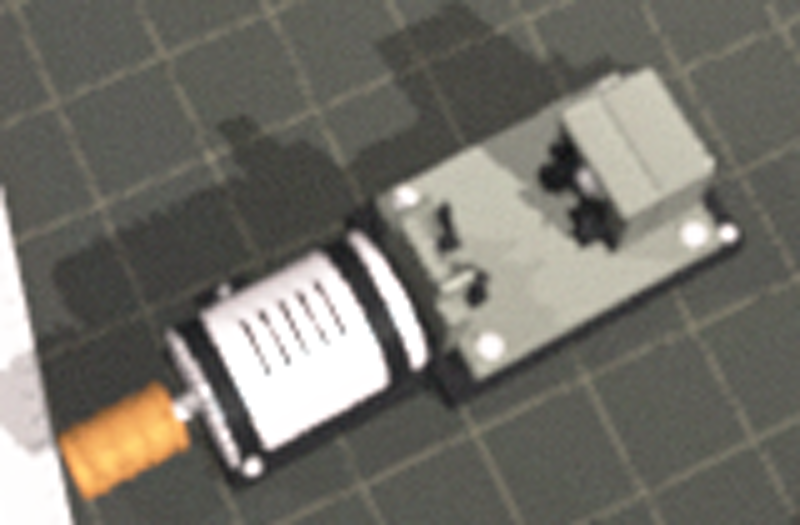

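View pics/d.png

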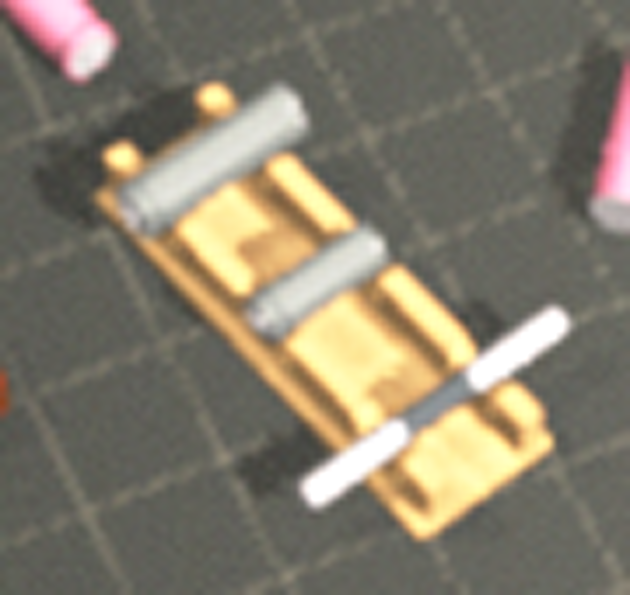

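```bash
python3 - <<'E'
from h import *
np.set_printoptions(precision=2,suppress=True)
ct,cs,cw=[viewer.get_calibration(n) for n in('top','scene','wrist')]
s=status.state();T=rot(s['ee_rot']);print(T)
print('cam in tool',T.T@(cw['eye']-s['ee_pos']),'\n',T.T@rot(cw['rotation']))
f=lambda x,y,x0,y0,k:(x0+(x+.5)/k-.5,y0+(y+.5)/k-.5)
A=lambda x,y:f(x,y,310,220,7);D=lambda x,y:f(x,y,270,155,7)
for n,a,d in [('far',(572,92),(128,212)),('near',(634,300),(290,105)),]:
    print(n,onz(ct,*A(*a),29),onz(cs,*D(*d),29),tri(ct,A(*a),cs,D(*d)))
# burnisher: base corner screws
B=lambda x,y:f(x,y,180,130,3.8);C=lambda x,y:f(x,y,255,280,5)
for n,b,c in [('scr near left/right? r',(229,531),None),('l',(97,543),None)]: print(n,onz(ct,*B(*b),12))
# tray screws
print('tray BL',onz(ct,*B(91,349),22),'TR',onz(ct,*B(209,341),22),'BR',onz(ct,*B(216,502),22))
print(tri(ct,B(209,341),cs,C(490,347)),tri(ct,B(91,349),cs,C(405,195)),tri(ct,B(216,502),cs,C(692,234)))
print('hood',[tri(ct,B(*b),cs,C(*c)) for b,c in[((182,430),(625,220)),((89,435),(565,118)),((186,509),(713,160)),((93,515),(655,70))]])
E
```

```text
[[-0.    0.26 -0.97]
 [ 0.   -0.97 -0.26]
 [-1.   -0.   -0.  ]]
cam in tool [-93.4    0.52 -79.09] 
 [[ 0.   -0.28  0.96]
 [ 1.    0.   -0.  ]
 [-0.    0.96  0.28]]
far [ 601.16 -187.35   29.  ] [ 601.  -187.5   29. ] (array([ 601.08, -187.29,   29.34]), np.float64(0.019667373734928294))
near [ 535.04 -202.67   29.  ] [ 532.3  -205.54   29.  ] (array([ 534.14, -201.57,   34.88]), np.float64(0.2017610610038762))
scr near left/right? r [531.57 147.92  12.  ]
l [526.61 224.94  12.  ]
tray BL [640.36 228.5   22.  ] TR [643.16 158.78  22.  ] BR [547.3  153.68  22.  ]
(array([642.76, 192.59, -49.13]), np.float64(53.2135425341216)) (array([637.92, 192.69, 102.88]), np.float64(44.42572696927922)) (array([540.1 , 186.58, -46.55]), np.float64(52.1152274643169))
hood [(array([577.02, 188.74,  19.32]), np.float64(39.4392477913863)), (array([580.41, 191.53, 121.49]), np.float64(28.841595884452946)), (array([531.27, 183.74,  22.44]), np.float64(35.541576906168295)), (array([539.12, 188.45, 118.98]), np.float64(30.47629323029468))]
```

```bash
cat >> h.py <<'E'
np.set_printoptions(precision=3,suppress=True)
def plan(target, zdir=None):
    """cm shift in the tool axes & turn (rad) to reach TCP target with tool z along world angle zdir(deg)"""
    s=status.state();T=rot(s['ee_rot']);d=T.T@(np.array(target)-s['ee_pos'])/10
    a=np.degrees(np.arctan2(T[1,2],T[0,2]))
    t=0 if zdir is None else -np.radians((zdir-a+180)%360-180)
    print('t',s['time_s'],'ee',s['ee_pos'],'zang',a,'f',s['force'],'w',s['gripper_width'],'\nshift',d,'turn',t);return d,t
E
python3 - <<'E'
from h import *
plan((568,-195,225),193)
ct,cs=[viewer.get_calibration(n) for n in('top','scene')]
f=lambda x,y,x0,y0,k:(x0+(x+.5)/k-.5,y0+(y+.5)/k-.5)
B=lambda x,y:f(x,y,180,130,3.8);C=lambda x,y:f(x,y,255,280,5)
print(tri(ct,B(209,341),cs,C(405,195)),tri(ct,B(91,349),cs,C(490,347)))
print('hood',[tri(ct,B(*b),cs,C(*c)) for c,b in[((625,220),(89,435)),((565,118),(182,430)),((713,160),(93,515)),((655,70),(186,509))]])
E
```

```text
t 0.15 ee [ 149.319 -554.988  291.634] zang -164.94017154092816 f [-0.568 -0.918 -0.666] w 90.70824525384049 
shift [  6.696 -23.875 -49.784] turn 0.035950788637084334
(array([641.846, 157.6  ,  27.466]), np.float64(0.19196553306096512)) (array([638.844, 227.472,  26.744]), np.float64(0.8779763484516223))
hood [(array([578.072, 214.716,  73.348]), np.float64(1.767483097284443)), (array([579.379, 165.495,  67.795]), np.float64(4.847333220959918)), (array([534.499, 209.555,  75.568]), np.float64(1.9085049218238679)), (array([535.92 , 162.594,  65.908]), np.float64(3.362840763255468))]
```

{"name": "move_arm", "arguments": {"moves": [[[0.3,-1,-2],0.03,1],[[1,-3,-6.5],0.03,1],[[2,-6,-12.5],0.03,1],[[3,-9,-18.5],0.03,1],[[4,-12,-25],0.03,1],[[4.8,-15,-31],0.03,1],[[5.5,-18,-37],0.03,1],[[6,-20.5,-43],0.03,1],[[6.4,-22.5,-47],0.03,1],[[6.7,-23.9,-49.8],0.03,1],[[6.7,-23.9,-49.8],0.03,1],[[6.7,-23.9,-49.8],0.03,1]]}}

```text
time_s: 1.65
ee_pos: [567.6, -195.2, 224.8]
ee_rot: [-7.8, 89.9, -174.5]
force: [0.2, 0.2, -0.2]
gripper_width: 91.2
```

```bash
python3 - <<'E'
from h import *
import pickle
c=viewer.get_calibration('wrist');im=viewer.grab_frame('wrist')[:,:,::-1]
pickle.dump(c,open('c1.pkl','wb'));cv2.imwrite('pics/w1.png',im)
plan((568,-195,225),193)
E
```

```text
t 1.7 ee [ 567.395 -195.7    225.084] zang -166.699621203161 f [ 1.293 -1.171 -0.34 ] w 91.14178972576013 
shift [ 0.008 -0.054 -0.075] turn 0.005242599008020157
```

View pics/w1.png

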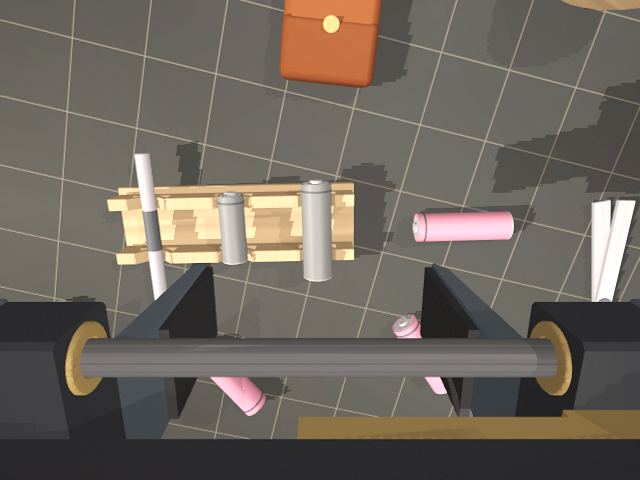

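```bash
python3 - <<'E'
from h import *
import pickle
c=pickle.load(open('c1.pkl','rb'));im=cv2.imread('pics/w1.png')
hsv=cv2.cvtColor(im,cv2.COLOR_BGR2HSV)
m=((hsv[...,1]<40)&(hsv[...,2]>90)).astype(np.uint8)
m[:175]=0;m[285:]=0
n,l,st,ce=cv2.connectedComponentsWithStats(m)
for i in range(1,n):
    if st[i,4]>300: print(i,st[i],ce[i])
for r in range(180,284,6):
    x=np.where(m[r,290:345])[0]+290; print(r,x.min() if len(x) else None,x.max() if len(x) else None)
cv2.imwrite('pics/w1c.png',cv2.resize(im[165:295,280:360],None,fx=4.5,fy=4.5,interpolation=cv2.INTER_CUBIC))
E
```

```text
1 [    0   175   192   110 15745] [ 76.367 231.096]
2 [199 175  69  10 564] [231.863 178.832]
3 [  247   175   393   110 26841] [465.31  235.853]
45 [ 211  192   39   93 2458] [231.515 240.934]
80 [619 246  21  39 533] [631.373 267.368]
180 299 336
186 301 329
192 301 329
198 301 330
204 302 330
210 302 330
216 302 330
222 302 330
228 303 330
234 303 330
240 303 330
246 303 330
252 303 331
258 303 331
264 290 344
270 290 344
276 290 344
282 290 344
```

View pics/w1c.png

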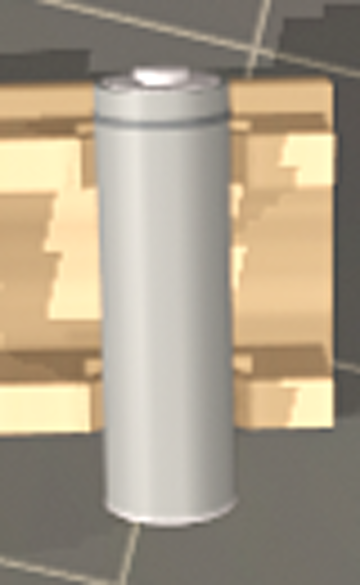

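```bash
python3 - <<'E'
from h import *
import pickle
c=pickle.load(open('c1.pkl','rb'))
f=lambda x,y:(280+(x+.5)/4.5-.5,165+(y+.5)/4.5-.5)
a=onz(c,*f(171,522),39.5);b=onz(c,*f(160,83),29);nt=onz(c,*f(162,76),29)
print('flat',a,'nubface',b,np.linalg.norm((b-a)[:2]),'ang',np.degrees(np.arctan2(*(b-a)[1::-1])), 'nub',nt)
p=onz(c,315,192,29);q=onz(c,317.1,255,29);print(p,q,np.degrees(np.arctan2(*(p-q)[1::-1])))
u=np.array([np.cos(np.radians(14)),np.sin(np.radians(14))]);print('mid from flat',a[:2]+35*u,'mid from nub',b[:2]-33*u)
E
```

```text
flat [ 534.871 -202.833   39.5  ] nubface [ 600.627 -185.468   29.   ] 68.01077354070448 ang 14.793072890682735 nub [ 601.745 -185.519   29.   ]
[ 594.535 -186.784   29.   ] [ 550.02  -198.831   29.   ] 15.142656930870501
mid from flat [ 568.831 -194.366] mid from nub [ 568.607 -193.451]
```

```bash
python3 - <<'E'
from h import *
plan((571.6,-193.2,107),194.8)
E
```

```text
t 1.7 ee [ 567.395 -195.7    225.084] zang -166.699621203161 f [ 1.293 -1.171 -0.34 ] w 91.14178972576013 
shift [11.808 -0.146 -0.478] turn -0.026173327527878966
```

{"name": "move_arm", "arguments": {"moves": [[[0,-0.14,-0.45],-0.026,0],[[2,-0.14,-0.45],-0.026,0],[[5,-0.14,-0.45],-0.026,0],[[8,-0.14,-0.45],-0.026,0],[[10,-0.14,-0.45],-0.026,0],[[11.2,-0.14,-0.45],-0.026,0],[[11.75,-0.14,-0.45],-0.026,0],[[11.75,-0.14,-0.45],-0.026,0],[[11.75,-0.14,-0.45],-0.026,0]], "force": 8}}

```text
time_s: 2.82
ee_pos: [572.7, -192.9, 108.6]
ee_rot: [143.7, 89.9, -21.5]
force: [0.2, 0.0, -1.0]
gripper_width: 45.4
```

```bash
python3 - <<'E'
from h import *
im=viewer.grab_frame('wrist')[:,:,::-1];cv2.imwrite('pics/w2.png',im)
plan((571.6,-193.2,107),194.8)
E
```

```text
t 2.875 ee [ 572.701 -192.893  108.602] zang -165.17141008399582 f [-0.071 -0.228 -0.114] w 45.6706930312061 
shift [0.16  0.001 0.115] turn 0.000498988167141799
```

View pics/w2.png

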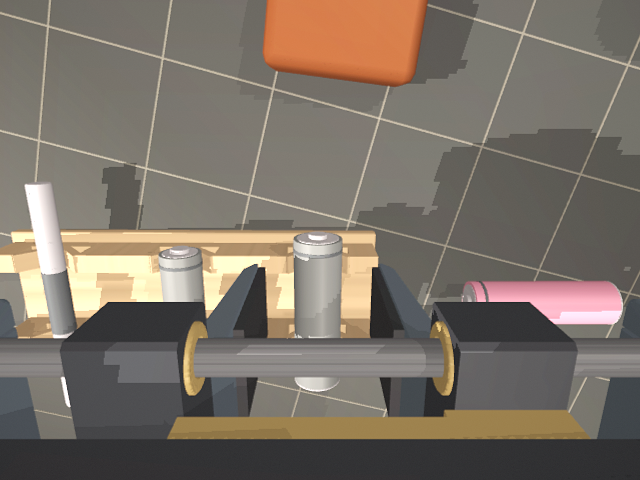

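{"name": "move_arm", "arguments": {"moves": [[[0.15,0,0],0,0],[[0.3,0,0],0,0],[[0.3,0,0],0,0],[[0.3,0,0],0,0]]}}

```text
time_s: 3.38
ee_pos: [572.4, -192.7, 105.1]
ee_rot: [143.3, 90.0, -21.9]
force: [0.3, 0.8, 3.1]
gripper_width: 45.2
```

{"name": "move_arm", "arguments": {"moves": [[[-0.02,0,0],0,-0.3],[[-0.02,0,0],0,-0.8],[[-0.02,0,0],0,-0.8],[[-0.02,0,0],0,-0.8],[[-0.02,0,0],0,-0.8]], "force": 12}}

```text
time_s: 4.0
ee_pos: [572.4, -192.6, 105.1]
ee_rot: [176.6, 90.0, 11.4]
force: [-0.2, 1.1, 4.2]
gripper_width: 20.8
```

```bash
python3 - <<'E'
from h import *
plan((571.6,-193.2,107),194.8)
E
```

```text
t 4.0 ee [ 572.369 -192.602  105.086] zang -165.17899475152296 f [-0.154  1.088  4.247] w 20.75148725531497 
shift [-0.191  0.038  0.09 ] turn 0.0003666107461226091
```

```bash
python3 - <<'E'
from h import *
import pickle
c=pickle.load(open('c1.pkl','rb'))
f=lambda x,y:(280+(x+.5)/4.5-.5,165+(y+.5)/4.5-.5)
a=np.radians(14.8);u=np.array([np.cos(a),np.sin(a)]);n=np.array([-u[1],u[0]])
mid=np.array([568.7,-193.9])
for nm,p,z in [('strip- outer',(300,428),27),('strip- inner',(300,380),27),('strip+ inner?',(300,132),27),('far top edge',(300,82),27),('far base',(300,82),6)]:
    q=onz(c,*f(*p),z);print(nm,(q[:2]-mid)@u,(q[:2]-mid)@n)
# grip target: rack coords
ox=0
for ox in (0,):
    t=mid+u*(-46)+n*24; print('target',t)
plan((*t,150),194.8)
E
```

```text
strip- outer -24.15843093135575 -21.23000851100726
strip- inner -15.960752354227479 -21.281748502570444
strip+ inner? 24.528548909494692 -21.537298422718553
far top edge 32.3324385128225 -21.58655299868633
far base 29.049319312572162 -22.889631613091595
target [ 518.095 -182.447]
t 4.0 ee [ 572.369 -192.602  105.086] zang -165.17899475152296 f [-0.154  1.088  4.247] w 20.75148725531497 
shift [-4.493 -2.37   4.986] turn 0.0003666107461226091
```

{"name": "move_arm", "arguments": {"moves": [[[-1,0,0],0,-0.8],[[-2.5,0,0],0,-0.8],[[-4.5,0,0],0,-0.8],[[-4.5,0,0],0,-0.8]]}}

```text
time_s: 4.5
ee_pos: [573.2, -193.2, 152.1]
ee_rot: [142.8, 89.7, -22.4]
force: [0.5, -0.3, 0.2]
gripper_width: 20.6
```

```bash
python3 - <<'E'
from h import *
im=viewer.grab_frame('wrist')[:,:,::-1];cv2.imwrite('pics/w3.png',im)
plan((518.1,-182.4,118),194.8)
E
```

```text
t 4.55 ee [ 572.528 -192.91   150.895] zang -165.17070267241482 f [-0.03  -0.391 -0.261] w 20.794741596531637 
shift [ 3.279 -2.413  4.997] turn 0.0005113348283960684
```

View pics/w3.png

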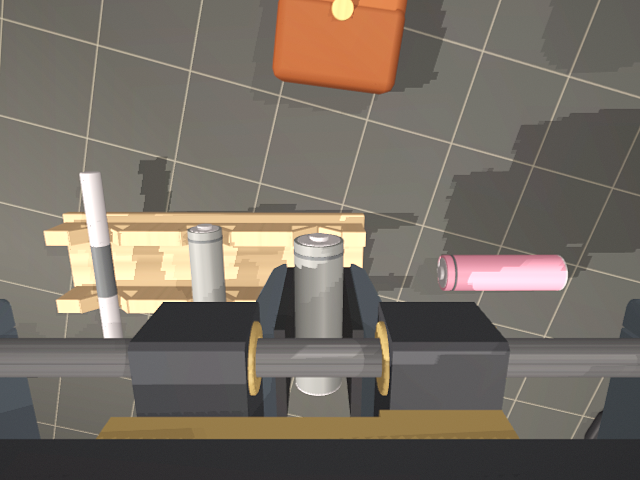

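{"name": "move_arm", "arguments": {"moves": [[[0,-1.2,2.5],0,-0.8],[[0,-2.4,5],0,-0.8],[[1.6,-2.4,5],0,-0.8],[[3.2,-2.4,5],0,-0.8],[[3.2,-2.4,5],0,-0.8]], "force": 8}}

```text
time_s: 5.18
ee_pos: [517.5, -182.1, 115.8]
ee_rot: [-34.4, 89.8, 160.4]
force: [0.3, 0.2, -0.4]
gripper_width: 20.7
```

```bash
python3 - <<'E'
from h import *
plan((518.1,-182.4,105.5),194.8)
E
```

```text
t 5.175 ee [ 517.545 -182.138  115.801] zang -165.167806326493 f [ 0.346  0.172 -0.35 ] w 20.72927242006803 
shift [ 1.03   0.042 -0.05 ] turn 0.0005618856010088919
```

{"name": "move_arm", "arguments": {"moves": [[[0.2,0,0],0,-0.8],[[0.4,0,0],0,-0.8],[[0.6,0,0],0,-0.8],[[0.8,0,0],0,-0.8],[[1.0,0,0],0,-0.8],[[1.0,0,0],0,-0.8],[[1.0,0,0],0,-0.8]]}}

```text
time_s: 6.05
ee_pos: [517.7, -182.5, 108.0]
ee_rot: [67.7, 90.0, -97.5]
force: [-1.7, -2.5, 3.6]
gripper_width: 20.8
```

```bash
python3 - <<'E'
from h import *
im=viewer.grab_frame('wrist')[:,:,::-1];cv2.imwrite('pics/w4.png',im)
plan((518.1,-182.4,105.5),194.8)
s=viewer.grab_frame('scene')[:,:,::-1];cv2.imwrite('pics/s4.png',cv2.resize(s[130:260,230:400],None,fx=4.5,fy=4.5,interpolation=cv2.INTER_CUBIC))
E
```

```text
t 6.1 ee [ 517.7   -182.502  108.033] zang -165.16983381220447 f [-1.929 -1.944  3.001] w 20.54557597318288 
shift [ 0.253  0.    -0.041] turn 0.0005264992998071714
```

View pics/w4.png

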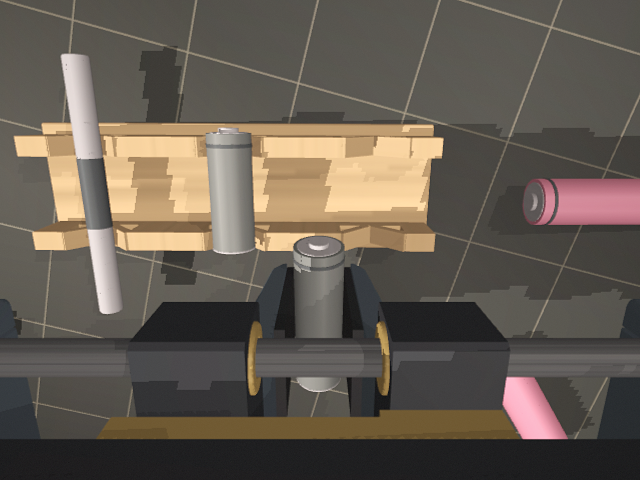

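View pics/s4.png

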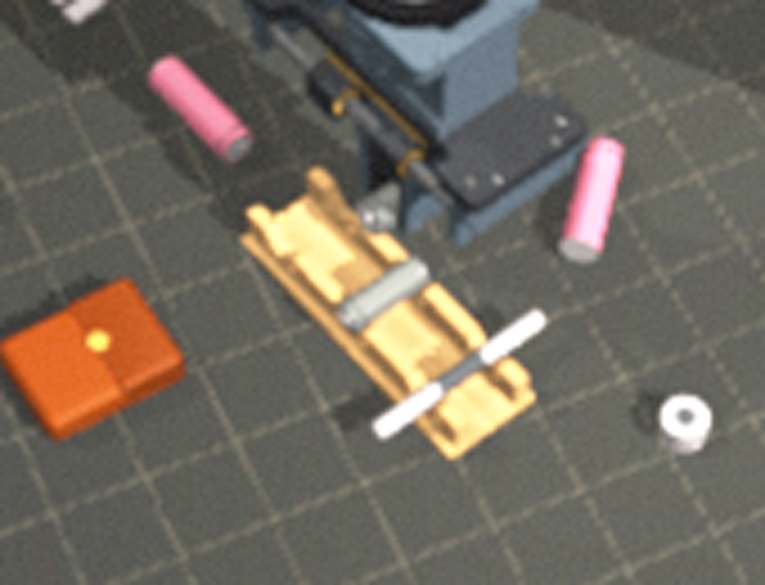

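{"name": "move_arm", "arguments": {"moves": [[[0.2,0,0],0,-0.8],[[0.4,0,0],0,-0.8],[[0.4,0,0],0,-0.8],[[0.4,0,0],0,-0.8]]}}

```text
time_s: 6.65
ee_pos: [517.8, -182.3, 103.8]
ee_rot: [10.8, 90.0, -154.4]
force: [-0.5, -2.9, 1.3]
gripper_width: 20.7
```

```bash
python3 - <<'E'
from h import *
import pickle
c=viewer.get_calibration('wrist')
im=viewer.grab_frame('wrist')[:,:,::-1];cv2.imwrite('pics/w5.png',im)
pickle.dump((c,status.state()),open('c5.pkl','wb'))
cv2.imwrite('pics/w5c.png',cv2.resize(im[225:400,260:380],None,fx=3.4,fy=3.4,interpolation=cv2.INTER_CUBIC))
plan((518.1,-182.4,105.5),194.8)
E
```

```text
t 6.7 ee [ 517.793 -182.308  103.775] zang -165.17381566660396 f [-1.993 -1.977  2.999] w 21.027390206080856 
shift [-0.173  0.017 -0.027] turn 0.00045700283020065684
```

View pics/w5c.png

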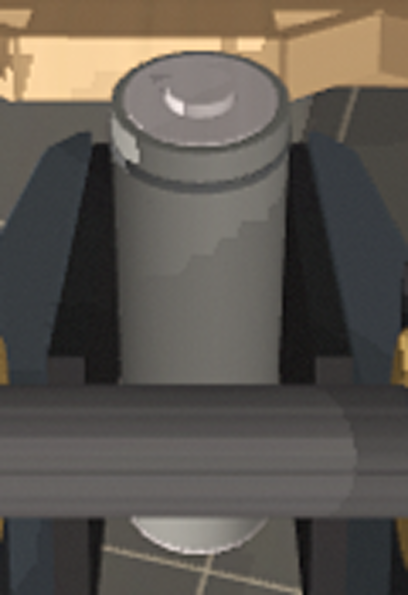

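{"name": "move_arm", "arguments": {"moves": [[[0.15,0,0],0,-0.8],[[0.25,0,0],0,-0.8],[[0.25,0,0],0,-0.8]]}}

```text
time_s: 7.08
ee_pos: [517.8, -182.3, 101.4]
ee_rot: [178.3, 90.0, 13.1]
force: [-2.0, -1.7, 3.4]
gripper_width: 21.0
```

```bash
python3 - <<'E'
from h import *
import pickle
c=viewer.get_calibration('wrist')
im=viewer.grab_frame('wrist')[:,:,::-1];cv2.imwrite('pics/w6.png',im)
cv2.imwrite('pics/w6c.png',cv2.resize(im[225:400,260:380],None,fx=3.4,fy=3.4,interpolation=cv2.INTER_CUBIC))
plan((518.1,-182.4,105.5),194.8)
E
```

```text
t 7.125 ee [ 517.856 -182.286  101.443] zang -165.17361359173765 f [-1.619 -1.91   2.291] w 20.803265809173826 
shift [-0.406  0.017 -0.021] turn 0.00046052970195426
```

View pics/w6c.png

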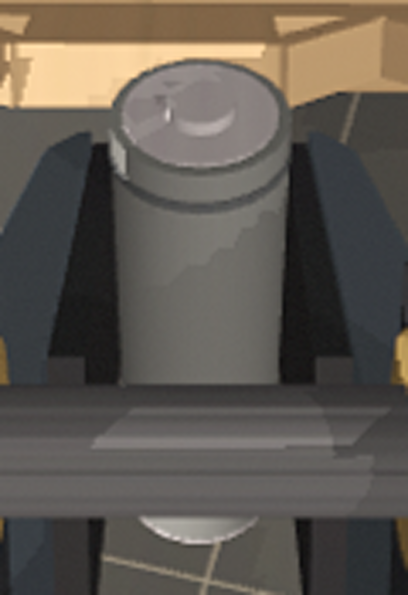

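```bash
python3 - <<'E'
from h import *
plan((521,187,190),182.4)
E
```

```text
t 7.125 ee [ 517.856 -182.286  101.443] zang -165.17361359173765 f [-1.619 -1.91   2.291] w 20.803265809173826 
shift [ -8.858 -35.618  -9.756] turn 0.21688135694925073
```

{"name": "move_arm", "arguments": {"moves": [[[-1,0,0],0,-0.8],[[-3,0,0],0,-0.8],[[-6,-2,-0.5],0,-0.8],[[-8.5,-6,-1.6],0.03,-0.8],[[-8.9,-11,-3],0.08,-0.8],[[-8.9,-16,-4.4],0.13,-0.8],[[-8.9,-21,-5.8],0.18,-0.8],[[-8.9,-26,-7.1],0.217,-0.8],[[-8.9,-30.5,-8.4],0.217,-0.8],[[-8.9,-33.8,-9.3],0.217,-0.8],[[-8.9,-35.6,-9.8],0.217,-0.8],[[-8.9,-35.6,-9.8],0.217,-0.8],[[-8.9,-35.6,-9.8],0.217,-0.8]], "force": 12}}

```text
time_s: 8.75
ee_pos: [521.3, 185.9, 190.4]
ee_rot: [54.8, 90.0, -122.8]
force: [-0.2, 0.0, -0.6]
gripper_width: 20.7
```

```bash
python3 - <<'E'
from h import *
import pickle
c=viewer.get_calibration('wrist')
im=viewer.grab_frame('wrist')[:,:,::-1];cv2.imwrite('pics/w7.png',im)
pickle.dump(c,open('c7.pkl','wb'))
plan((521,187,190),182.4)
E
```

```text
t 8.8 ee [521.369 185.756 190.385] zang -177.67692559875377 f [-0.071 -0.    -0.593] w 20.37269819787313 
shift [ 0.038 -0.126  0.032] turn -0.0013426049773209191
```

View pics/w7.png

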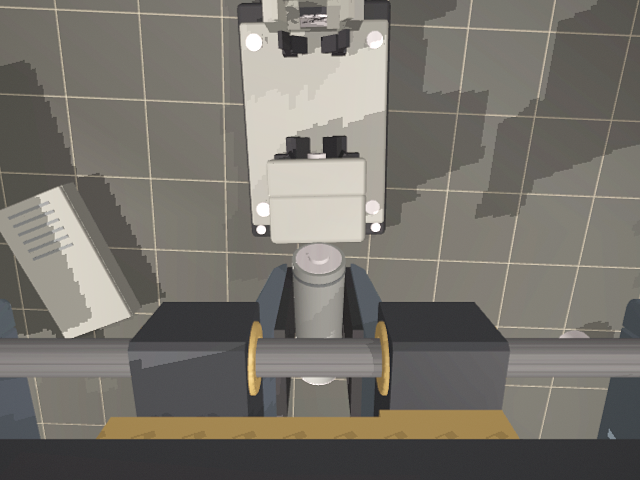

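```bash
python3 - <<'E'
import cv2
im=cv2.imread('pics/w7.png')
cv2.imwrite('pics/w7a.png',cv2.resize(im[130:250,240:400],None,fx=5,fy=5,interpolation=cv2.INTER_CUBIC))
cv2.imwrite('pics/w7b.png',cv2.resize(im[0:120,230:390],None,fx=5,fy=5,interpolation=cv2.INTER_CUBIC))
E
```

```text
(no output)
```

View pics/w7a.png

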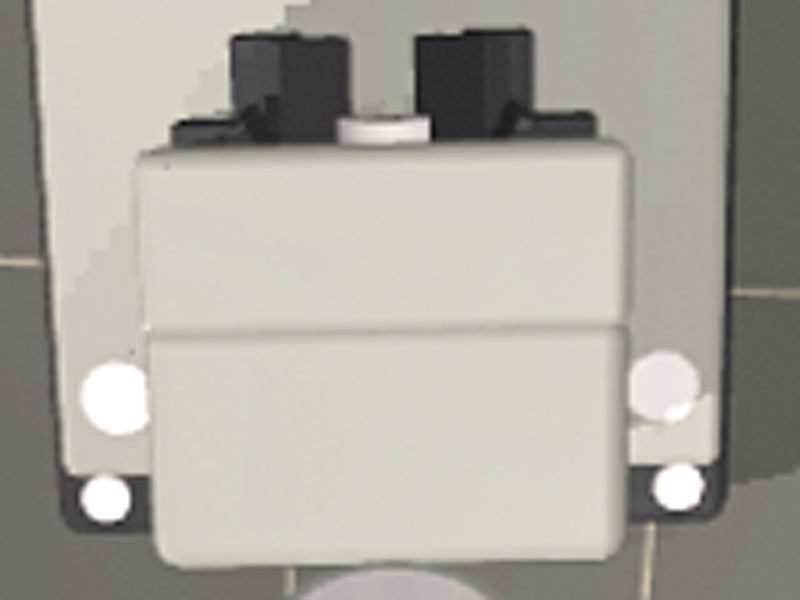

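View pics/w7b.png

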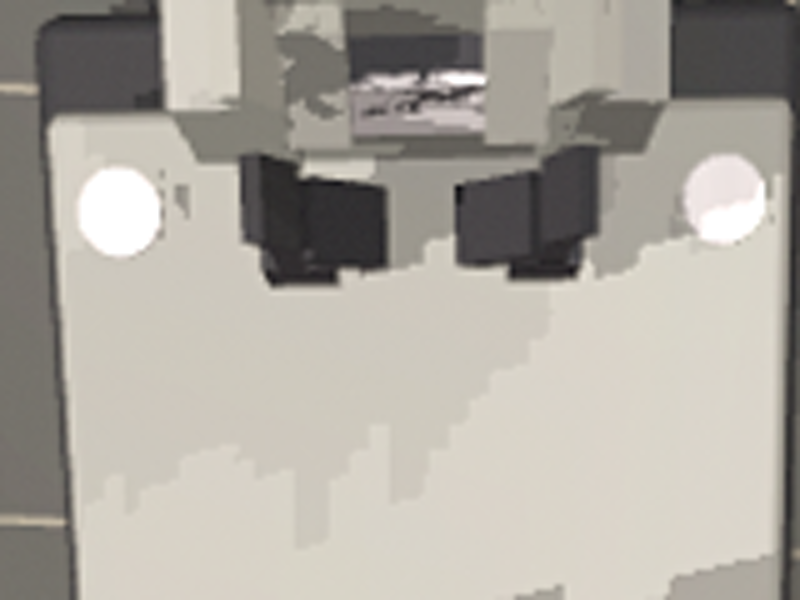

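{"name": "move_arm", "arguments": {"moves": [[[0,3,0],0,-0.8],[[0,6,0],0,-0.8],[[0,6,0],0,-0.8],[[0,6,0],0,-0.8]]}}

```text
time_s: 9.3
ee_pos: [524.0, 126.6, 190.6]
ee_rot: [-122.5, 90.0, 59.8]
force: [0.3, 0.1, -0.2]
gripper_width: 20.9
```

```bash
cat > snap.py <<'E'
from h import *
import pickle,sys
c=viewer.get_calibration('wrist')
im=viewer.grab_frame('wrist')[:,:,::-1];cv2.imwrite(f'pics/{sys.argv[1]}.png',im)
pickle.dump(c,open(f'{sys.argv[1]}.pkl','wb'));print(c['eye'],c['rotation'],status.state()['ee_pos'])
E
python3 snap.py w8
```

```text
[603.148 129.403 283.982] [163.912   0.066 -87.677] [523.994 127.045 190.529]
```

{"name": "move_arm", "arguments": {"moves": [[[0,-4,0],0,-0.8],[[0,-8,0],0,-0.8],[[0,-12,0],0,-0.8],[[0,-12,0],0,-0.8],[[0,-12,0],0,-0.8]]}}

```text
time_s: 9.98
ee_pos: [518.5, 247.1, 190.2]
ee_rot: [50.4, 89.9, -127.2]
force: [0.2, -0.8, -1.1]
gripper_width: 21.1
```

```bash
python3 snap.py w9; python3 - <<'E'
import cv2,numpy as np
for n,x0 in(('w8',100),('w9',330)):
    im=cv2.imread(f'pics/{n}.png')
    cv2.imwrite(f'pics/{n}s.png',im)
E
```

```text
[597.731 250.192 283.557] [163.866   0.006 -87.521] [518.621 246.579 190.231]
```

View pics/w8.png

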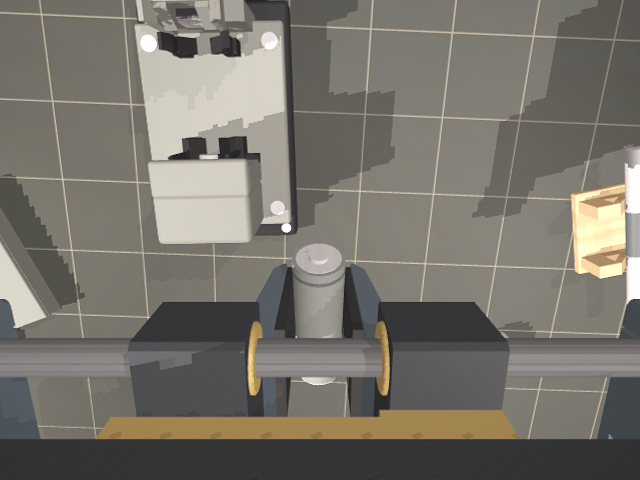

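View pics/w9.png

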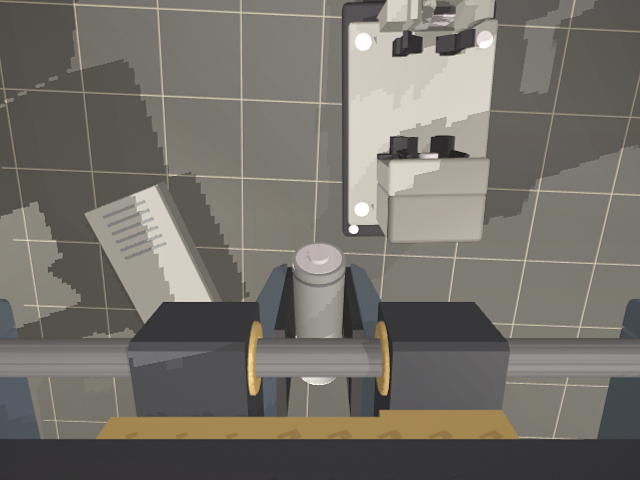

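```bash
python3 - <<'E'
import cv2,numpy as np
a=cv2.imread('pics/w8.png')[150:250,140:260];b=cv2.imread('pics/w9.png')[150:250,370:490]
r=lambda i:cv2.resize(i,None,fx=5,fy=5,interpolation=cv2.INTER_CUBIC)
cv2.imwrite('pics/e8.png',r(a));cv2.imwrite('pics/e9.png',r(b))
a=cv2.imread('pics/w8.png')[0:70,130:290];b=cv2.imread('pics/w9.png')[0:70,340:500]
cv2.imwrite('pics/f.png',np.vstack([r(a)[:290],r(b)[:290]]))
E
```

```text
(no output)
```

View pics/e8.png

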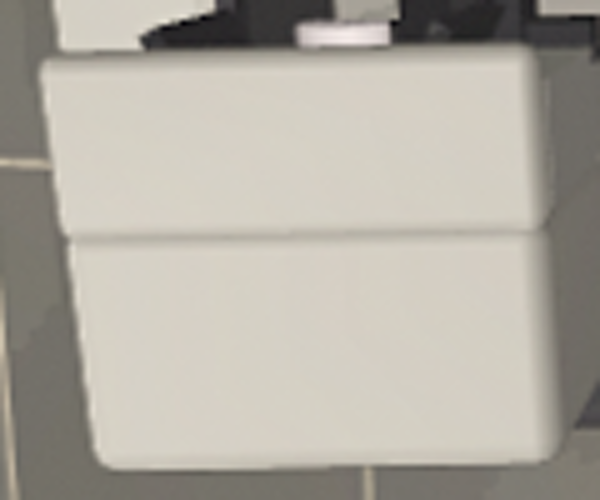

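View pics/e9.png

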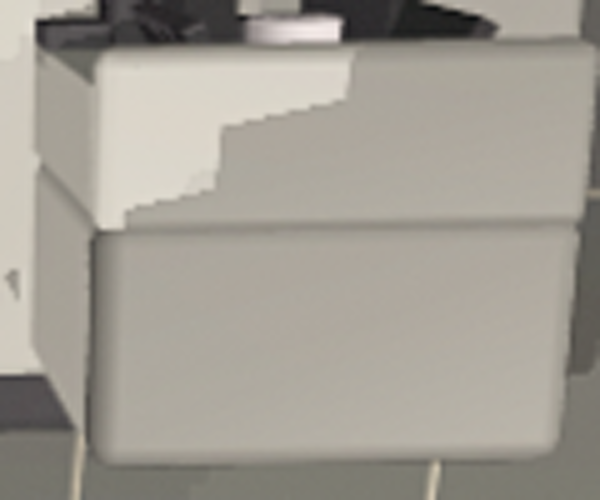

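View pics/f.png

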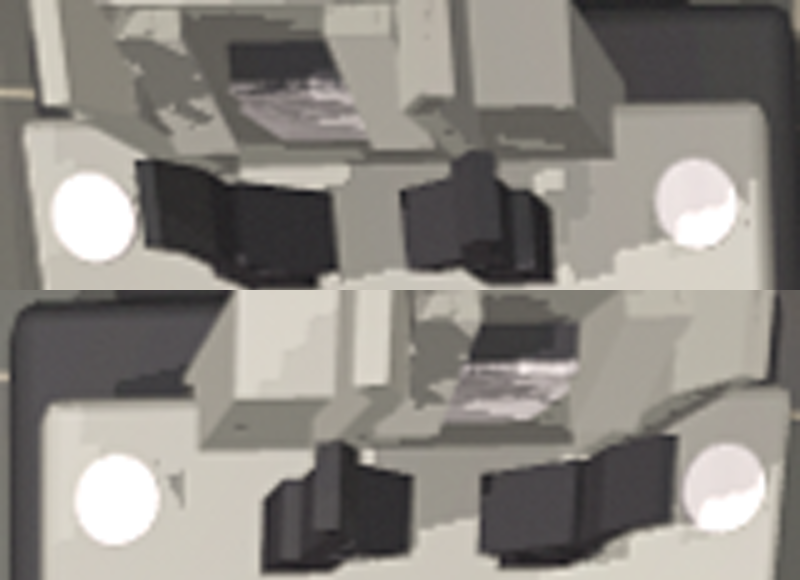

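```bash
cat > meas.py <<'E'
from h import *
import pickle
c8,c9,c7=[pickle.load(open(n,'rb')) for n in('w8.pkl','w9.pkl','c7.pkl')]
g=lambda x0,y0:(lambda p:(x0+(p[0]+.5)/5-.5,y0+(p[1]+.5)/5-.5))
E8,E9,F8,F9=g(140,150),g(370,150),g(130,0),g(340,0)
P={}
for n,a,b in[('FR',E8((538,48)),E9((596,42))),('FL',E8((42,62)),E9((97,50))),('BR',E8((557,462)),E9((560,455))),('BL',E8((98,466)),E9((95,460))),
 ('sL',F8((93,217)),F9((118,209))),('sR',F8((697,203)),F9((725,198)))]:
    P[n],e=tri(c8,a,c9,b);print(n,P[n],e)
d=P['FL']-P['FR'];print('w',np.linalg.norm(d),'ang',np.degrees(np.arctan2(-d[0],d[1])))
d=P['BL']-P['BR'];print('w',np.linalg.norm(d),'ang',np.degrees(np.arctan2(-d[0],d[1])))
d=P['sL']-P['sR'];print('w',np.linalg.norm(d),'ang',np.degrees(np.arctan2(-d[0],d[1])))
F=(P['FL']+P['FR'])/2;B=(P['BL']+P['BR'])/2;S=(P['sL']+P['sR'])/2
print(F,B,S,'F-B ang',np.degrees(np.arctan2(*(F-B)[1::-1])),np.linalg.norm((F-B)[:2]),'S-F ang',np.degrees(np.arctan2(*(S-F)[1::-1])))
E
python3 meas.py
```

```text
FR [581.03  164.332  70.994] 0.18020784608806573
FL [577.866 214.004  71.1  ] 0.6450897870360716
BR [538.578 162.268  73.075] 0.41990430597331074
BL [535.833 210.618  72.357] 0.20689559967410717
sL [638.681 226.793  26.713] 0.08124465154982959
sR [642.828 158.975  26.571] 0.034914190263964924
w 49.77273010264095 ang 3.6443681166664526
w 48.43354478207579 ang 3.249522217468294
w 67.94534106107147 ang 3.498856001333364
[579.448 189.168  71.047] [537.205 186.443  72.716] [640.755 192.884  26.642] F-B ang 3.691526050580742 42.330845209264886 S-F ang 3.468492605826345
```

```bash
python3 - <<'E'
import cv2,numpy as np
ims=[cv2.imread(f'pics/{n}.png').astype(float) for n in('w7','w8','w9')]
m=np.mean(ims,0).astype(np.uint8)[235:395,280:360]
r=lambda i:cv2.resize(i,None,fx=7,fy=7,interpolation=cv2.INTER_CUBIC)
cv2.imwrite('pics/g.png',r(m[:60]));cv2.imwrite('pics/g2.png',r(m[100:]))
E
```

```text
(no output)
```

View pics/g.png

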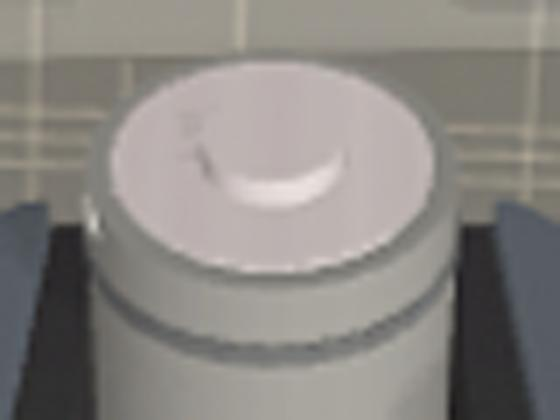

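View pics/g2.png

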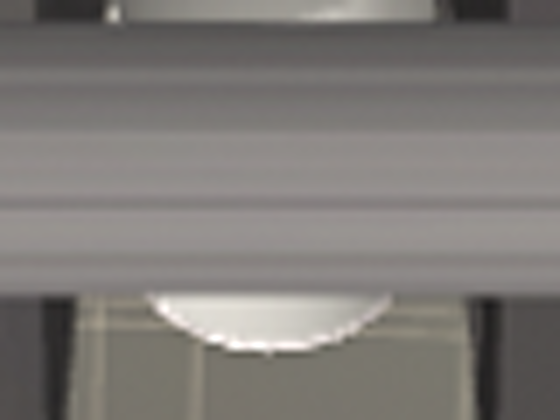

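```bash
python3 - <<'E'
from h import *
plan((513.9,185.2,160),183.5)
E
```

```text
t 10.025 ee [518.621 246.579 190.231] zang -177.59012241601684 f [ 0.047 -0.292 -0.853] w 20.783446640065076 
shift [3.027 6.111 0.728] turn -0.019026225409288725
```

{"name": "move_arm", "arguments": {"moves": [[[0,2,0.3],-0.019,-0.8],[[0,5,0.6],-0.019,-0.8],[[1,6.1,0.73],-0.019,-0.8],[[3,6.1,0.73],-0.019,-0.8],[[3,6.1,0.73],-0.019,-0.8],[[3,6.1,0.73],-0.019,-0.8]]}}

```text
time_s: 10.78
ee_pos: [514.5, 185.8, 160.6]
ee_rot: [-157.2, 90.0, 26.3]
force: [0.7, -0.1, 0.7]
gripper_width: 20.9
```

```bash
python3 - <<'E'
from h import *
plan((513.9,185.2,147),183.5)
E
```

```text
t 10.775 ee [514.461 185.767 160.587] zang -176.52753646881894 f [ 0.713 -0.054  0.684] w 20.854704097533816 
shift [1.359 0.053 0.06 ] turn -0.000480602045262213
```

{"name": "move_arm", "arguments": {"moves": [[[0.5,0,0],0,-0.8],[[0.9,0,0],0,-0.8],[[1.1,0,0],0,-0.8],[[1.25,0,0],0,-0.8],[[1.4,0,0],0,-0.8],[[1.4,0,0],0,-0.8]]}}

```text
time_s: 11.52
ee_pos: [514.0, 185.7, 147.1]
ee_rot: [-126.7, 90.0, 56.8]
force: [-2.0, -0.1, 4.0]
gripper_width: 21.1
```

```bash
python3 snap.py w10; python3 - <<'E'
from h import *
plan((513.9,185.2,147),183.5)
m=cv2.imread('pics/w10.png')
r=lambda i:cv2.resize(i,None,fx=7,fy=7,interpolation=cv2.INTER_CUBIC)
cv2.imwrite('pics/g.png',np.vstack([r(m[235:300,280:360]),r(m[375:395,280:360])]))
E
```

```text
[593.098 190.097 240.526] [163.904   0.052 -86.505] [514.035 185.679 147.133]
t 11.575 ee [514.035 185.679 147.133] zang -176.52127188907338 f [-2.169  0.331  4.497] w 20.73612250825417 
shift [0.013 0.047 0.016] turn -0.00037126450245039856
```

View pics/g.png

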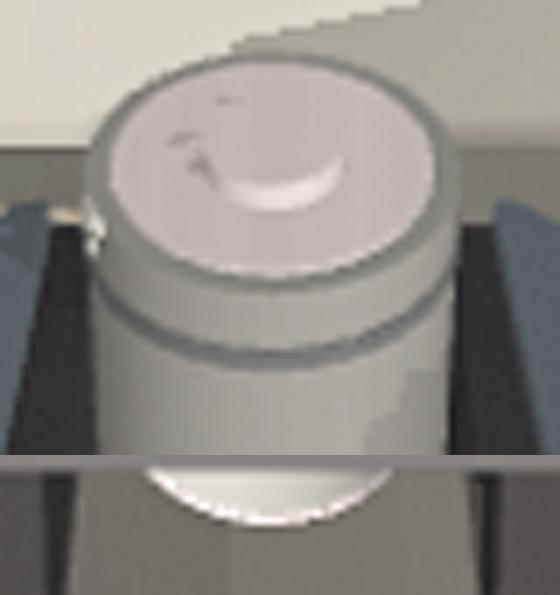

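{"name": "move_arm", "arguments": {"moves": [[[0.1,0,0],0,-0.8],[[0.2,0,0],0,-0.8],[[0.2,0,0],0,-0.8]]}}

```text
time_s: 11.95
ee_pos: [514.1, 185.7, 145.4]
ee_rot: [-152.8, 90.0, 30.7]
force: [-2.1, -0.4, 6.4]
gripper_width: 21.1
```

```bash
python3 snap.py w11; python3 - <<'E'
from h import *
plan((513.9,185.2,147),183.5)
m=cv2.imread('pics/w11.png')
r=lambda i:cv2.resize(i,None,fx=7,fy=7,interpolation=cv2.INTER_CUBIC)
cv2.imwrite('pics/g.png',np.vstack([r(m[235:300,280:360]),r(m[375:395,280:360])]))
E
```

```text
[593.092 190.103 238.881] [163.924   0.058 -86.505] [514.05  185.7   145.427]
t 12.0 ee [514.05  185.7   145.427] zang -176.51997344942686 f [-2.998  0.086  6.564] w 20.724855369668752 
shift [-0.157  0.049  0.018] turn -0.00034860245547922654
```

View pics/g.png

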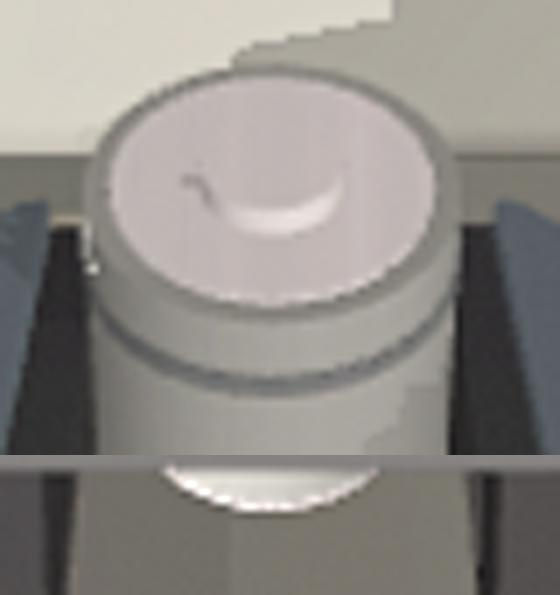

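```bash
cat > cellfit.py <<'E'
from h import *
from scipy.optimize import least_squares
def row(x,z):
    X=x+93.4;Z=z+79.1;return 237.3+420.6*(.96*Z-.2795*X)/(.96*X+.2795*Z), .96*X+.2795*Z
def fit(top,bot,flat,w_in,w_out):
    def res(p):
        x,z,th,ri=p;s,c=np.sin(th),np.cos(th)
        up=np.array([-c,s]); ax=np.array([-s,-c]) # (x,z) ; ax toward nub
        n=np.array([x,z]);t=n+ri*up;b=n-ri*up;f=n-68*ax+10.5*up;o=n-1*ax
        return [row(*t)[0]-top,row(*b)[0]-bot,row(*f)[0]-flat,2*ri*420.6/row(*n)[1]-w_in,21*420.6/row(*o)[1]-w_out]
    r=least_squares(res,[66,-24,.38,9.2]);x,z,th,ri=r.x;s,c=np.sin(th),np.cos(th)
    print('nubface',x,z,'tilt',np.degrees(th),'ri',ri,'res',r.fun,'flat centre',x+68*s,z+68*c,'mid',x+33*s,z+33*c,'axis x at z=0',x-z*np.tan(th)*-1*-1)
    return r.x
if __name__=='__main__':
    fit(76/7+235,305/7+235,383.1,327/7,372/7)
    fit(60/7+235,272/7+235,385.3,325/7,370/7)
E
python3 cellfit.py
```

```text
nubface 66.98054990619599 -21.75822525487576 tilt -74.52232781777451 ri 9.09317154100544 res [-2.225  1.942  0.252 -1.717 -0.923] flat centre 1.4466024638333863 -3.6115524848703586 mid 35.177310706225896 -12.95175170472608 axis x at z=0 -11.595969787760566
nubface 69.4472783311567 -22.41285340862873 tilt -71.61628251706681 ri 9.093973429207127 res [-2.693  2.307  0.344 -1.999 -1.311] flat centre 4.917612391298221 -0.9670562984659021 mid 38.13141103681361 -12.005334222814417 axis x at z=0 2.007773248249137
```

```bash
sed -i 's/row(\*t)\[0\]-top,row(\*b)\[0\]-bot/row(*b)[0]-top,row(*t)[0]-bot/; s/z\*np.tan(th)\*-1\*-1/z*np.tan(th)/' cellfit.py; python3 cellfit.py
```

```text
nubface 62.106116397561095 -23.90976835680484 tilt 22.69789626853965 ri 9.211155545013742 res [ 0.574 -0.409 -0.148  0.328  0.278] flat centre 88.34542390287201 38.82378519822449 mid 74.83989798102081 6.534456162547631 axis x at z=0 72.10675766116536
nubface 63.367936541998056 -24.912033121751733 tilt 19.85893298314914 ri 9.19477564258638 res [ 0.504 -0.351 -0.138  0.266  0.277] flat centre 86.46791101412337 39.044132956173534 mid 74.57821827111769 6.125518063123764 axis x at z=0 72.36577622582223
```

```bash
cat >> meas.py <<'E'
print('--')
u=np.array([np.cos(np.radians(3.5)),np.sin(np.radians(3.5))]);n=np.array([-u[1],u[0]]);T0=np.array([610.7,191.1])
for nm,a,b in [('boxL fl',(38,104),(233,107)),('boxL fr',(68,106),(334,110)),('boxR fl',(476,103),(628,98)),('hookL outer top back',(137,160),(318,150)),('hookR top back',(452,155),(675,145)),('hookL inner front',(335,268),(410,262)),('hookR inner front',(408,258),(482,262))]:
    p,e=tri(c8,F8(a),c9,F9(b));print(nm,p,e,'tray',(p[:2]-T0)@u,(p[:2]-T0)@n)
E
python3 meas.py | sed -n '/--/,$p'; python3 - <<'E'
import cv2
from h import *
plan((514,185.7,185),183.5)
E
```

```text
--
boxL fl [643.636 219.243  58.703] 0.9636929113806754 tray 34.59267279829277 26.080126891535325
boxL fr [641.347 211.643  70.877] 0.9996314518977311 tray 31.844272751303183 18.633610153322216
boxR fl [647.44  178.546  50.34 ] 0.14916680532565765 tray 35.905320605162395 -14.773836776333475
hookL outer top back [639.825 210.433  57.568] 0.20781475361381485 tray 30.25094906714476 17.518609930917126
hookR top back [640.36  177.929  64.648] 0.2766670331359953 tray 28.80089886525177 -14.956923351500038
hookL inner front [632.858 196.317  39.479] 0.037492280287447194 tray 22.435335987716307 3.854892177092831
hookR inner front [633.735 188.51   39.08 ] 0.9992106629785416 tray 22.834112019487513 -3.9916270525309154
t 12.0 ee [514.05  185.7   145.427] zang -176.51997344942686 f [-2.998  0.086  6.564] w 20.724855369668752 
shift [-3.957 -0.001  0.003] turn -0.00034860245547922654
```

```bash
cat >> h.py <<'E'
U=np.array([np.cos(np.radians(3.5)),np.sin(np.radians(3.5))]);N=np.array([-U[1],U[0]]);T0=np.array([611.0,191.1]);DZ=2.2
def tray(xp,zw,yp=0.6):
    p=T0+xp*U+yp*N;print('tray x',xp,end=' ');return plan((*p,zw),183.5)
def where():
    s=status.state();d=s['ee_pos'][:2]-T0;print('t',s['time_s'],'TCP tray x %.2f y %.2f z %.2f'%(d@U,d@N,s['ee_pos'][2]),'f',s['force'],'along bay %.2f'%(s['force'][:2]@U),'w',s['gripper_width'])
E
python3 - <<'E'
from h import *
tray(-25.5+38.8,180)
tray(-25.5+38.8,52+2.2+88.3)
E
```

```text
tray x 13.299999999999997 t 12.0 ee [514.05  185.7   145.427] zang -176.51997344942686 f [-2.998  0.086  6.564] w 20.724855369668752 
shift [ -3.452  -0.012 -11.041] turn -0.00034860245547922654
tray x 13.299999999999997 t 12.0 ee [514.05  185.7   145.427] zang -176.51997344942686 f [-2.998  0.086  6.564] w 20.724855369668752 
shift [  0.298  -0.011 -11.04 ] turn -0.00034860245547922654
```

{"name": "move_arm", "arguments": {"moves": [[[-1,0,0],0,-0.8],[[-3.5,0,0],0,-0.8],[[-3.8,0,-3],0,-0.8],[[-3.8,0,-6],0,-0.8],[[-3.8,0,-9],0,-0.8],[[-3.8,0,-11],0,-0.8],[[-3.8,0,-11],0,-0.8],[[-3.8,0,-11],0,-0.8]], "force": 15}}

```text
time_s: 13.0
ee_pos: [623.1, 192.2, 182.3]
ee_rot: [12.4, 89.9, -164.1]
force: [1.1, 0.6, -1.5]
gripper_width: 20.9
```

```bash
python3 snap.py w12; python3 - <<'E'
from h import *
where();tray(13.3,142.5)
s=viewer.grab_frame('scene')[:,:,::-1];cv2.imwrite('pics/s12.png',cv2.resize(s[240:380,260:440],None,fx=4.2,fy=4.2,interpolation=cv2.INTER_CUBIC))
E
```

```text
[702.262 196.646 275.588] [163.823   0.027 -86.5  ] [622.959 192.216 182.432]
t 13.05 TCP tray x 12.00 y 0.38 z 182.43 f [ 0.425  0.457 -1.397] along bay 0.45 w 20.53302419771524
tray x 13.3 t 13.05 ee [622.959 192.216 182.432] zang -176.50624546469183 f [ 0.425  0.457 -1.397] w 20.53302419771524 
shift [ 3.993 -0.023 -0.134] turn -0.00010900392218898589
```

View pics/w12.png

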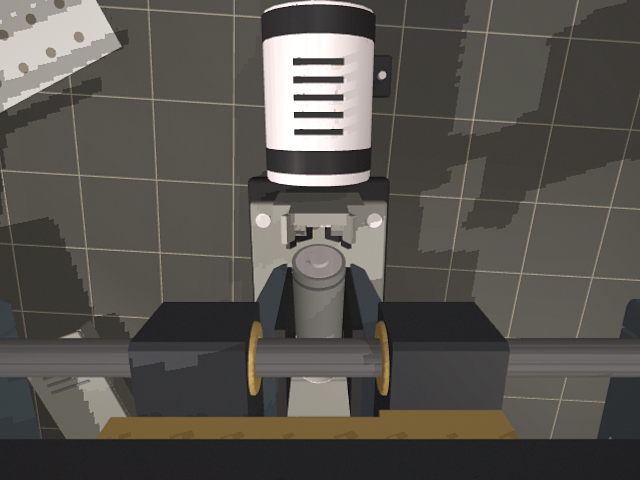

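View pics/s12.png

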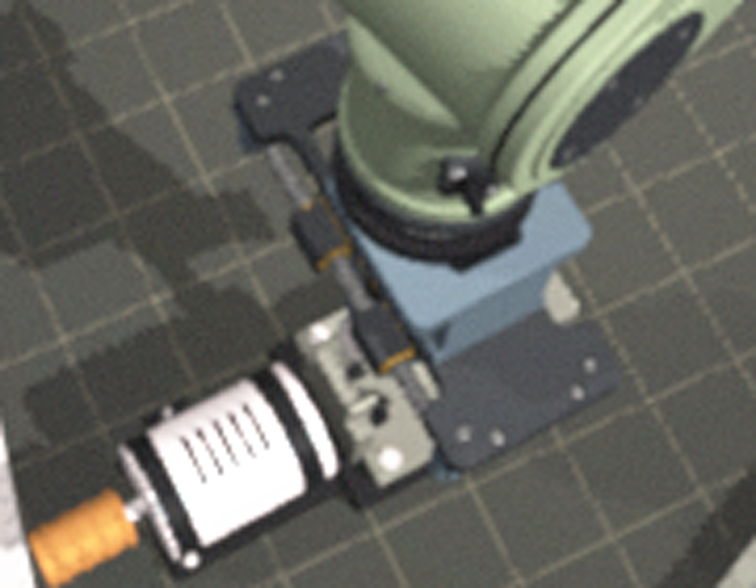

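```bash
python3 - <<'E'
from h import *
m=cv2.imread('pics/w12.png')
r=lambda i:cv2.resize(i,None,fx=7,fy=7,interpolation=cv2.INTER_CUBIC)
cv2.imwrite('pics/g.png',np.vstack([r(m[235:300,280:360]),r(m[375:395,280:360])]))
cv2.imwrite('pics/g3.png',cv2.resize(m[180:260,240:400],None,fx=5,fy=5,interpolation=cv2.INTER_CUBIC))
E
```

```text
(no output)
```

View pics/g.png

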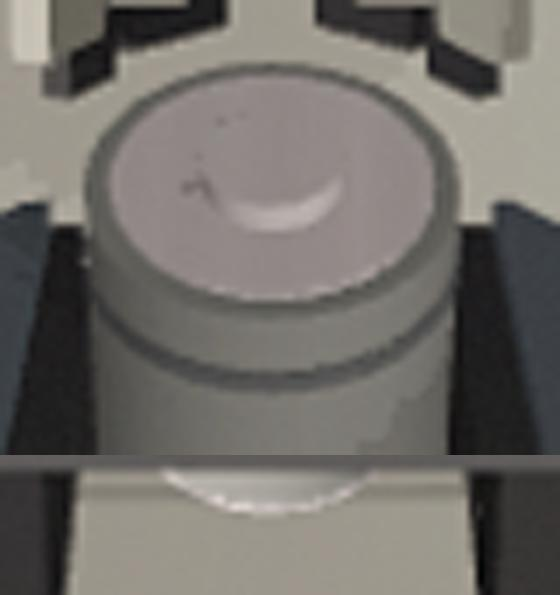

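View pics/g3.png

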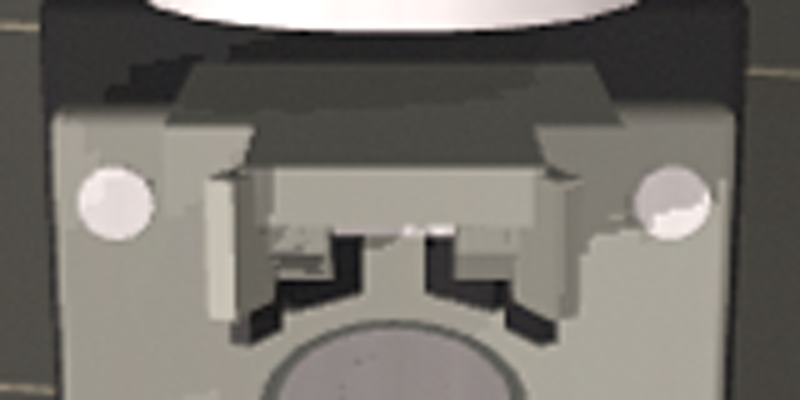

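{"name": "move_arm", "arguments": {"moves": [[[1,0,-0.13],0,-0.8],[[2.2,-0.02,-0.13],0,-0.8],[[3.2,-0.02,-0.13],0,-0.8],[[3.8,-0.02,-0.13],0,-0.8],[[3.8,-0.02,-0.13],0,-0.8]]}}

```text
time_s: 13.72
ee_pos: [624.3, 192.5, 144.2]
ee_rot: [10.6, 89.9, -165.9]
force: [-3.4, -0.8, 3.0]
gripper_width: 20.4
```

```bash
python3 snap.py w13; python3 - <<'E'
from h import *
where()
s=viewer.grab_frame('top')[:,:,::-1];cv2.imwrite('pics/t13.png',cv2.resize(s[150:300,150:300],None,fx=4,fy=4,interpolation=cv2.INTER_CUBIC))
E
```

```text
[703.649 196.928 237.367] [163.753   0.017 -86.502] [624.355 192.453 144.132]
t 13.775 TCP tray x 13.41 y 0.54 z 144.13 f [-4.309 -0.148  1.674] along bay -4.31 w 20.29002972951548
```

View pics/w13.png

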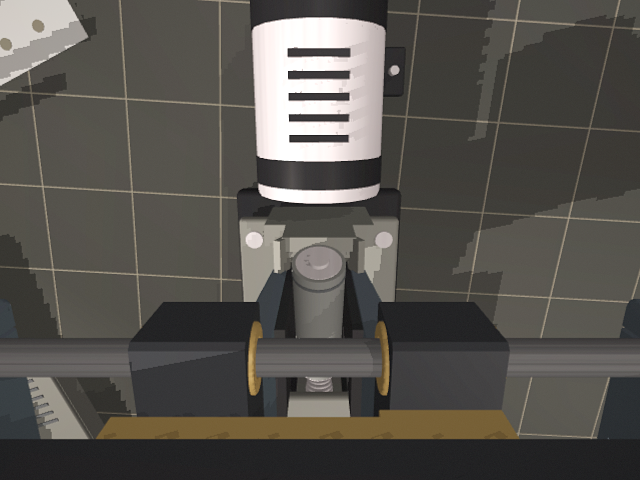

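```bash
python3 - <<'E'
from h import *
m=cv2.imread('pics/w13.png')
cv2.imwrite('pics/g.png',cv2.resize(m[205:415,240:400],None,fx=3.8,fy=3.8,interpolation=cv2.INTER_CUBIC)[:, :])
E
```

```text
(no output)
```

View pics/g.png

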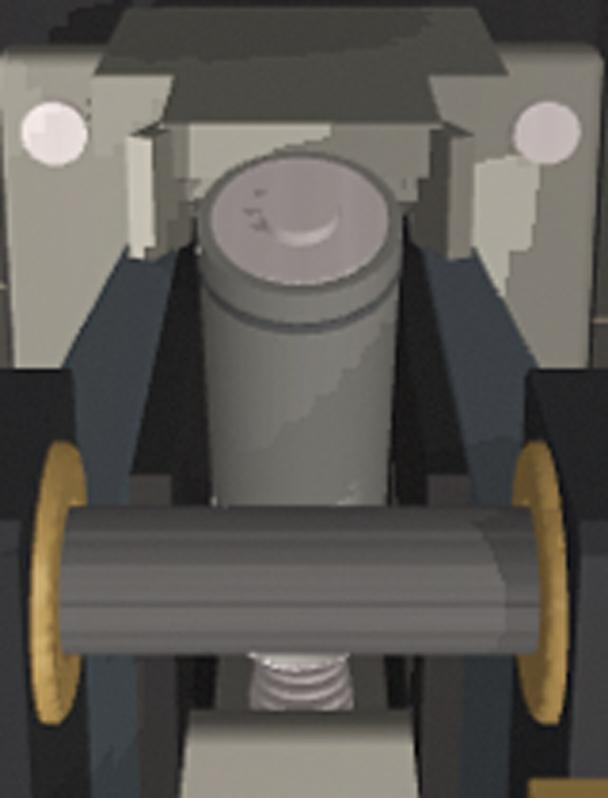

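{"name": "move_arm", "arguments": {"moves": [[[0.1,0,0.08],0,-0.8],[[0.2,0,0.13],0,-0.8],[[0.22,0,0.3],0,-0.8],[[0.25,0,0.5],0,-0.8],[[0.25,0,0.5],0,-0.8]]}}

```text
time_s: 14.45
ee_pos: [622.1, 192.6, 143.3]
ee_rot: [-170.9, 89.7, 12.6]
force: [-0.0, -0.8, 5.3]
gripper_width: 20.6
```

```bash
python3 snap.py w14; python3 - <<'E'
from h import *
where()
m=cv2.imread('pics/w14.png')
cv2.imwrite('pics/g.png',cv2.resize(m[205:415,240:400],None,fx=3.8,fy=3.8,interpolation=cv2.INTER_CUBIC)[:, :])
E
```

```text
[700.584 196.931 237.19 ] [164.231   0.098 -86.5  ] [622.012 192.65  143.251]
t 14.5 TCP tray x 11.09 y 0.88 z 143.25 f [-0.63   1.053  5.445] along bay -0.56 w 20.88095634030237
```

View pics/g.png

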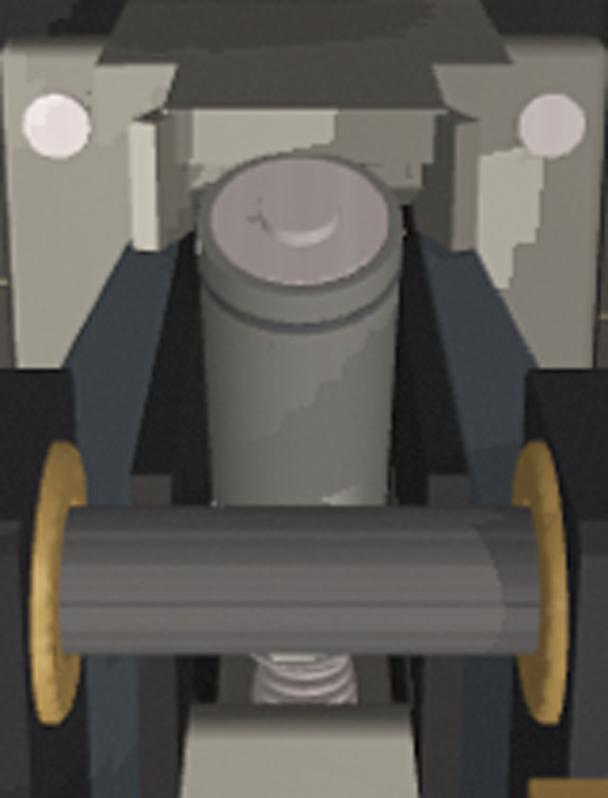

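```bash
python3 - <<'E'
from cellfit import fit
r=fit(158/3.8+205,284/3.8+205,379,178/3.8,202/3.8)
E
python3 - <<'E'
import cv2
m=cv2.imread('pics/w14.png')
cv2.imwrite('pics/g.png',cv2.resize(m[370:415,270:370],None,fx=8,fy=8,interpolation=cv2.INTER_CUBIC))
E
```

```text
nubface 62.6159798994034 -23.365243620388885 tilt 24.8146679261155 ri 9.220258658757535 res [ 0.107 -0.077 -0.026  0.064  0.047] flat centre 91.15452338379974 38.35632097246001 mid 76.46556717859573 6.587868608493672 axis x at z=0 73.41949768905513
```

View pics/g.png

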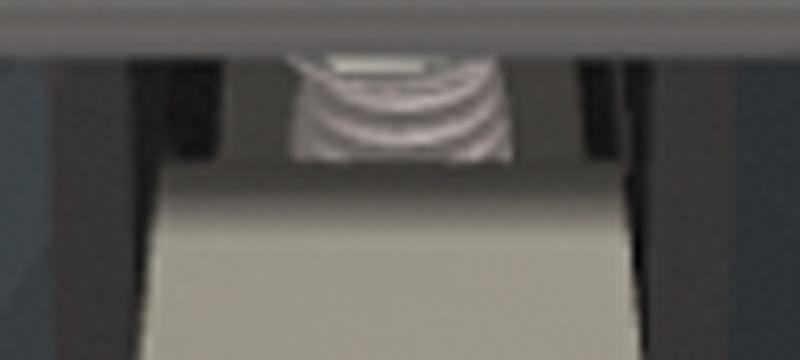

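{"name": "move_arm", "arguments": {"moves": [[[0,0,0.15],0,-0.8],[[0,0,0.3],0,-0.8],[[0,0,0.4],0,-0.8],[[0,0,0.4],0,-0.8]]}}

```text
time_s: 15.0
ee_pos: [616.3, 192.0, 141.6]
ee_rot: [121.9, 90.0, -54.6]
force: [1.1, 0.1, -0.7]
gripper_width: 20.5
```

```bash
cat > cs.py <<'E'
import sys,os
n=sys.argv[1];os.system(f'python3 snap.py {n}')
from h import *
where()
m=cv2.imread(f'pics/{n}.png')
cv2.imwrite('pics/g.png',cv2.resize(m[205:415,240:400],None,fx=3.8,fy=3.8,interpolation=cv2.INTER_CUBIC)[:, :])
E
python3 cs.py w15
```

```text
[695.391 196.465 235.065] [163.904   0.035 -86.499] [616.344 192.022 141.733]
t 15.05 TCP tray x 5.39 y 0.59 z 141.73 f [ 0.502 -0.409 -0.878] along bay 0.48 w 20.69164201239958
```

View pics/g.png

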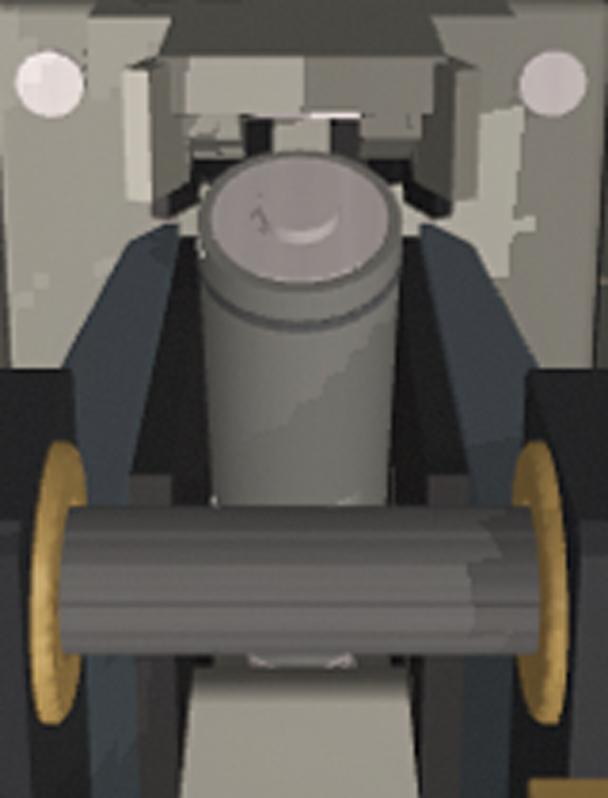

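{"name": "move_arm", "arguments": {"moves": [[[0,0,0.2],0,-0.8],[[0,0,0.4],0,-0.8],[[0.05,0,0.5],0,-0.8],[[0.05,0,0.5],0,-0.8]]}}

```text
time_s: 15.55
ee_pos: [611.6, 191.8, 141.8]
ee_rot: [-175.6, 89.9, 7.8]
force: [3.5, -0.3, 0.5]
gripper_width: 20.5
```

```bash
python3 cs.py w16
```

```text
[690.586 196.199 235.359] [163.978   0.05  -86.499] [611.653 191.792 141.837]
t 15.6 TCP tray x 0.69 y 0.65 z 141.84 f [ 2.547 -0.471  0.655] along bay 2.51 w 20.442020486610524
```

View pics/g.png

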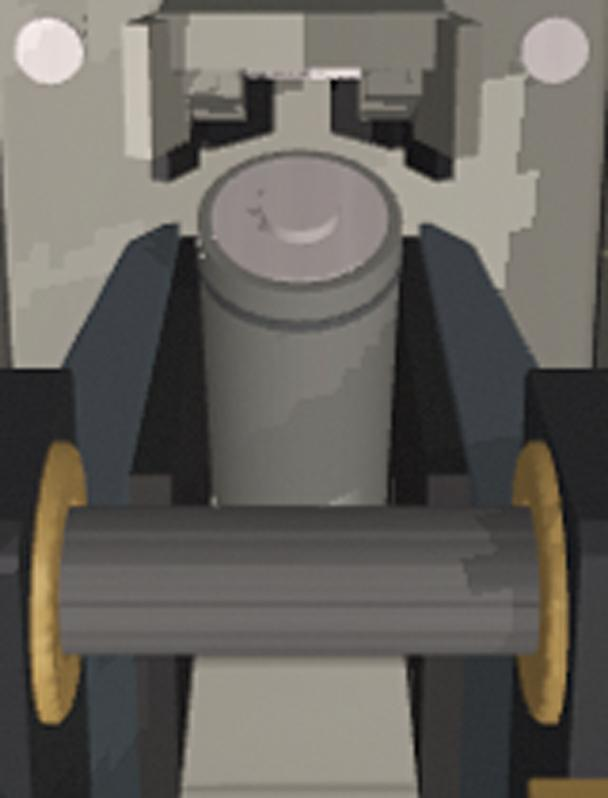

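{"name": "move_arm", "arguments": {"moves": [[[0.2,0,0.1],0,-0.8],[[0.4,0,0.1],0,-0.8],[[0.6,0,0.1],0,-0.8],[[0.8,0,0.05],0,-0.8],[[1.0,0,0.0],0,-0.8],[[1.0,0,0.0],0,-0.8]]}}

```text
time_s: 16.35
ee_pos: [612.2, 191.8, 132.1]
ee_rot: [-176.3, 89.9, 7.2]
force: [4.5, 0.2, 4.4]
gripper_width: 20.4
```

```bash
python3 cs.py w17
```

```text
[691.019 196.198 225.703] [164.045   0.054 -86.499] [612.18  191.791 132.093]
t 16.4 TCP tray x 1.22 y 0.62 z 132.09 f [ 4.539 -0.311  5.097] along bay 4.51 w 20.53289631545035
```

View pics/g.png

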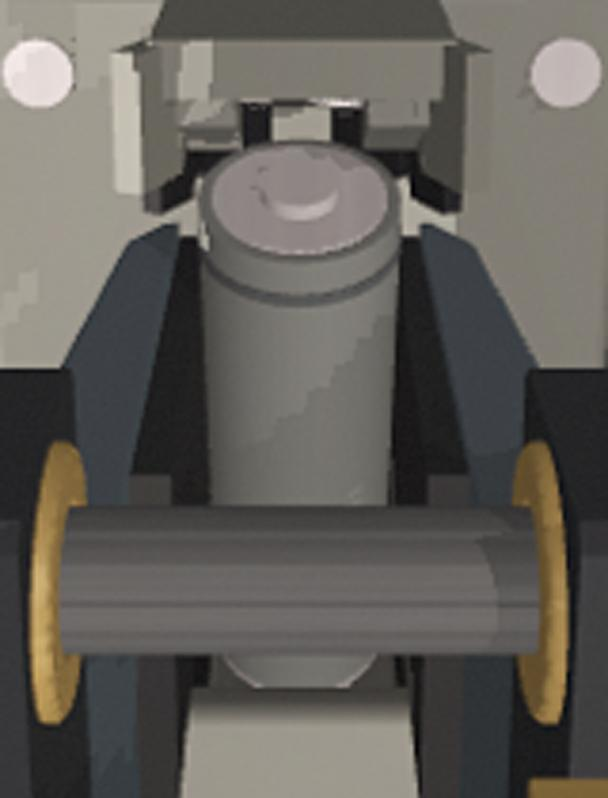

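{"name": "move_arm", "arguments": {"moves": [[[0.2,0,0],0,-0.8],[[0.4,0,0],0,-0.8],[[0.6,0,-0.05],0,-0.8],[[0.6,0,-0.05],0,-0.8]]}}

```text
time_s: 16.9
ee_pos: [612.7, 191.7, 126.7]
ee_rot: [179.2, 89.8, 2.7]
force: [3.9, -1.2, 7.7]
gripper_width: 20.5
```

```bash
python3 cs.py w18
```

```text
[691.462 196.121 220.325] [164.056   0.041 -86.489] [612.63  191.674 126.658]
t 16.95 TCP tray x 1.66 y 0.47 z 126.66 f [ 3.597 -0.425  7.463] along bay 3.56 w 20.562929725543334
```

View pics/g.png

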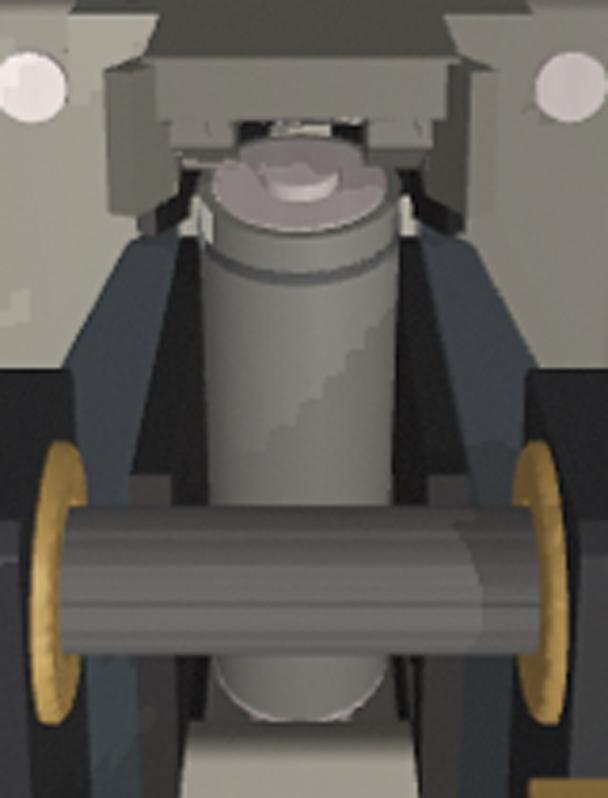

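```bash
python3 - <<'E'
from cellfit import fit
print('w17');r=fit(145/3.8+205,254/3.8+205,688/3.8+205,178/3.8,199/3.8)
print('w18');r=fit(140/3.8+205,230/3.8+205,721/3.8+205,176/3.8,197/3.8)
E
python3 - <<'E'
import cv2
m=cv2.imread('pics/w18.png')
cv2.imwrite('pics/g.png',cv2.resize(m[215:285,270:370],None,fx=8,fy=8,interpolation=cv2.INTER_CUBIC))
E
```

```text
w17
nubface 65.50384196146544 -24.702986395605613 tilt 18.181586900164476 ri 9.359158257633723 res [ 0.179 -0.122 -0.051  0.09   0.108] flat centre 86.7218554832059 39.90193526049763 mid 75.80081911172184 6.649402055150375 axis x at z=0 73.61697461348552
w18
nubface 67.12086016793654 -25.716522773509663 tilt 11.338013030650423 ri 9.334388207375985 res [ 0.352 -0.223 -0.113  0.141  0.273] flat centre 80.48943524838063 40.956419266860266 mid 73.60855101579911 6.639463804905159 axis x at z=0 72.27727377418553
```

View pics/g.png

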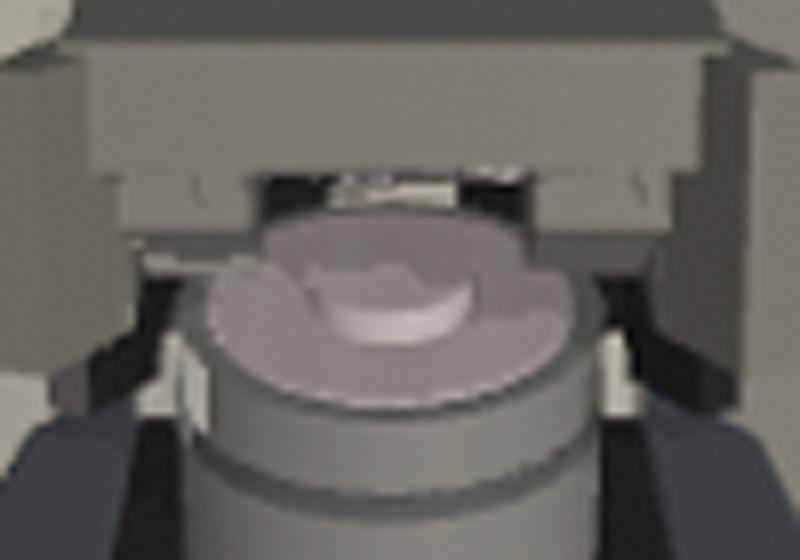

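{"name": "move_arm", "arguments": {"moves": [[[0.2,0,0],0,-0.8],[[0.4,0,0],0,-0.8],[[0.5,0,0],0,-0.8],[[0.5,0,0],0,-0.8]]}}

```text
time_s: 17.45
ee_pos: [613.0, 191.7, 122.6]
ee_rot: [-179.6, 89.8, 3.9]
force: [2.8, -0.7, 11.4]
gripper_width: 20.8
```

```bash
python3 cs.py w19
```

```text
[691.714 196.125 216.269] [164.132   0.047 -86.482] [613.035 191.673 122.543]
t 17.5 TCP tray x 2.07 y 0.45 z 122.54 f [ 3.36  -1.85  11.502] along bay 3.24 w 20.599904814272417
```

View pics/g.png

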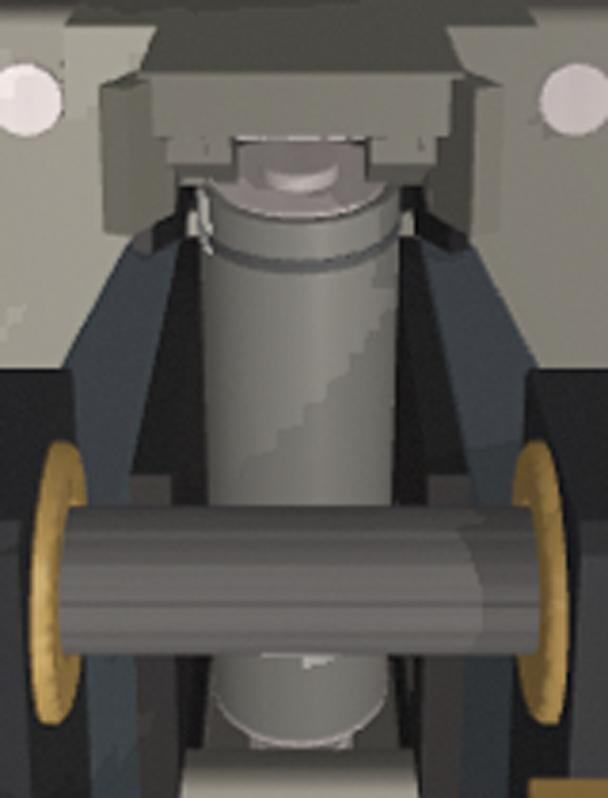

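```bash
python3 - <<'E'
from h import *
from cellfit import row
from scipy.optimize import least_squares
m=cv2.imread('pics/w19.png')
cv2.imwrite('pics/g.png',np.vstack([cv2.resize(m[225:285,270:370],None,fx=8,fy=8,interpolation=cv2.INTER_CUBIC),cv2.resize(m[375:410,270:370],None,fx=8,fy=8,interpolation=cv2.INTER_CUBIC)]))
E
```

```text
(no output)
```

View pics/g.png

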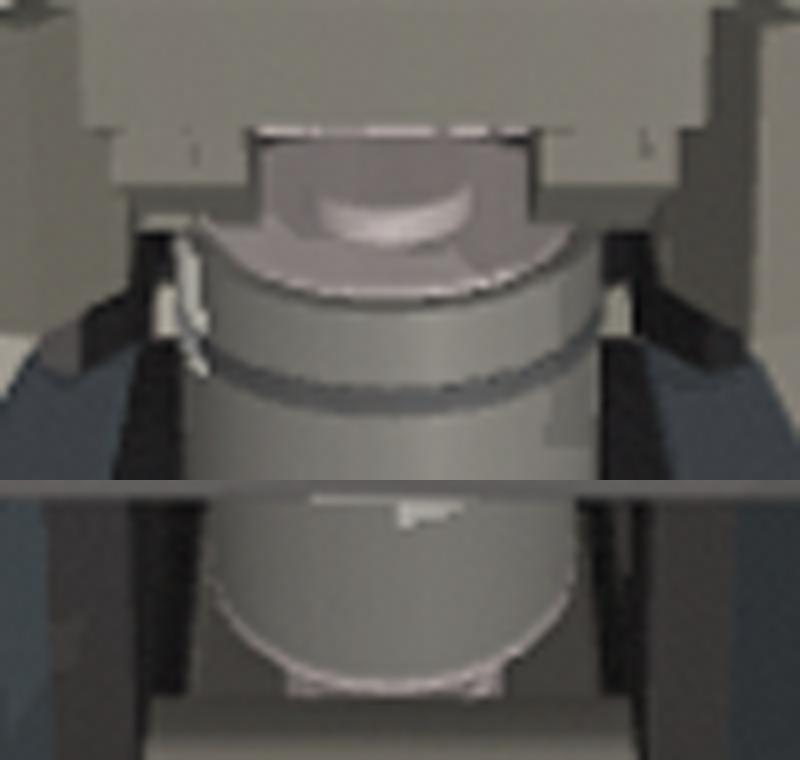

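```bash
python3 - <<'E'
from h import *
from cellfit import row
from scipy.optimize import least_squares
def res(p,bot=261.9,flat=401.2,w=51.9):
    x,z,th=p;s,c=np.sin(th),np.cos(th);up=np.array([-c,s]);ax=np.array([-s,-c]);n=np.array([x,z])
    return [row(*(n+9.3*up))[0]-bot,row(*(n-68*ax+10.5*up))[0]-flat,21*420.6/row(*(n-ax))[1]-w]
for w in (51.4,51.9,52.4):
    x,z,th=least_squares(lambda p:res(p,w=w),[67,-26,.1]).x
    print(w,x,z,np.degrees(th),'face tray x',2.07-z,'z',122.54-x-2.2,'flat x',2.07-z-68*np.cos(th),'z',122.54-2.2-x-68*np.sin(th))
E
```

```text
51.4 69.56629870914742 -25.371671193379044 5.84136629055266 face tray x 27.441671193379044 z 50.773701290852586 flat x -40.205238066986404 z 43.85303170475875
51.9 68.01969858662524 -26.018654203665736 6.4655771188363556 face tray x 28.088654203665737 z 52.320301413374764 flat x -39.47884458111584 z 44.663075547009
52.4 66.50233856559915 -26.651769097347515 7.070606081048932 face tray x 28.721769097347515 z 53.83766143440086 flat x -38.76110568643553 z 45.46738002238974
```

{"name": "move_arm", "arguments": {"moves": [[[0,0,0.05],0,-0.8],[[0.1,0,0.05],0,-0.8],[[0.2,0,0.05],0,-0.8],[[0.3,0,0.05],0,-0.8],[[0.3,0,0.05],0,-0.8]], "force": 9}}

```text
time_s: 18.12
ee_pos: [612.5, 191.7, 118.7]
ee_rot: [179.6, 89.8, 3.1]
force: [4.5, -1.8, 8.2]
gripper_width: 21.0
```

```bash
python3 cs.py w20
```

```text
[691.218 196.085 212.446] [164.109   0.042 -86.483] [612.488 191.668 118.749]
t 18.175 TCP tray x 1.52 y 0.48 z 118.75 f [ 4.648 -0.568  6.734] along bay 4.60 w 20.9735592346512
```

View pics/g.png

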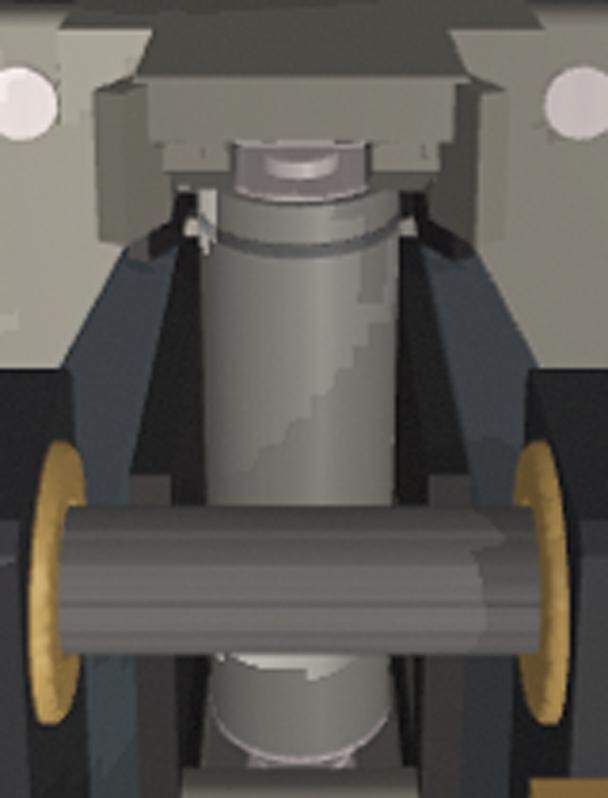

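{"name": "move_arm", "arguments": {"moves": [[[0.1,0,0],0,-0.8],[[0.2,0,0],0,-0.8],[[0.2,0,0],0,-0.8]]}}

```text
time_s: 18.55
ee_pos: [612.2, 191.6, 115.8]
ee_rot: [174.4, 89.9, -2.1]
force: [5.7, -0.8, 3.9]
gripper_width: 21.1
```

```bash
python3 cs.py w21;  python3 - <<'E'
from h import *
m=cv2.imread('pics/w21.png')
cv2.imwrite('pics/g4.png',np.vstack([cv2.resize(m[225:285,270:370],None,fx=8,fy=8,interpolation=cv2.INTER_CUBIC),cv2.resize(m[375:415,270:370],None,fx=8,fy=8,interpolation=cv2.INTER_CUBIC)])[:600+200])
E
```

```text
[691.026 196.049 209.352] [164.04    0.031 -86.488] [612.207 191.598 115.749]
t 18.6 TCP tray x 1.24 y 0.42 z 115.75 f [5.543 0.33  2.809] along bay 5.55 w 20.74645847193036
```

View pics/g.png

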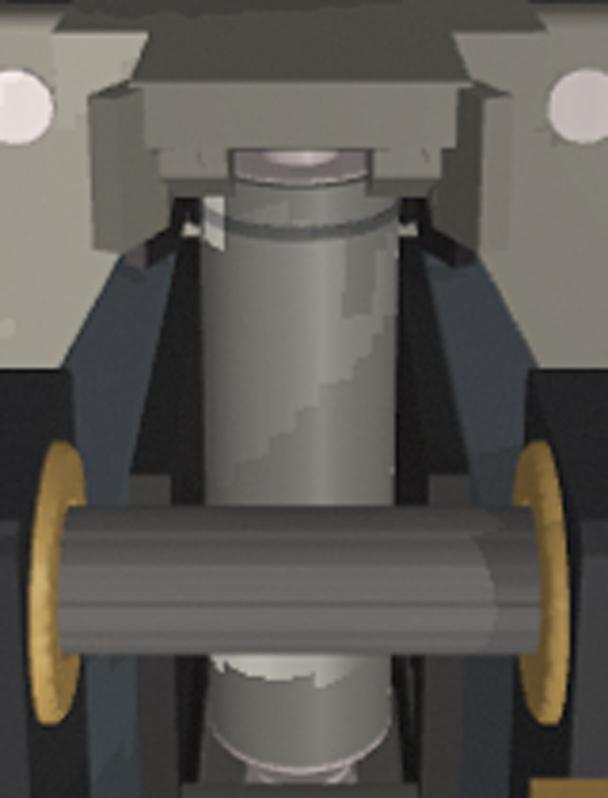

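```bash
python3 - <<'E'
from h import *
from cellfit import row
from scipy.optimize import least_squares
def res(p,bot,flat,w,r=9.9):
    x,z,th=p;s,c=np.sin(th),np.cos(th);up=np.array([-c,s]);ax=np.array([-s,-c]);n=np.array([x,z])
    return [row(*(n+r*up))[0]-bot,row(*(n-68*ax+10.5*up))[0]-flat,21*420.6/row(*(n-ax))[1]-w]
for w in (50.6,51.,51.4,51.8):
    x,z,th=least_squares(lambda p:res(p,253.1,407,w),[67,-26,.1]).x
    print(w,x,z,np.degrees(th),'face tray x',1.24-z,'z',115.75-x-2.2,'flat x',1.24-z-68*np.cos(th),'z',115.75-2.2-x-68*np.sin(th))
E
```

```text
50.6 72.90663015944233 -26.600227708345265 -2.9772464817979105 face tray x 27.840227708345264 z 40.64336984055767 flat x -40.06798860232023 z 44.17524717476181
51.0 71.6268119323723 -27.143615283402116 -2.303660611319025 face tray x 28.383615283402115 z 41.92318806762769 flat x -39.56142909309606 z 44.65649095528831
51.4 70.36650116513053 -27.676336893924386 -1.6517731774379416 face tray x 28.916336893924385 z 43.18349883486947 flat x -39.055407515285154 z 45.14359117174873
51.8 69.12527479890983 -28.198794330548118 -1.020215433852295 face tray x 29.438794330548117 z 44.42472520109017 flat x -38.55042598728703 z 45.63547727020783
```

View pics/g4.png

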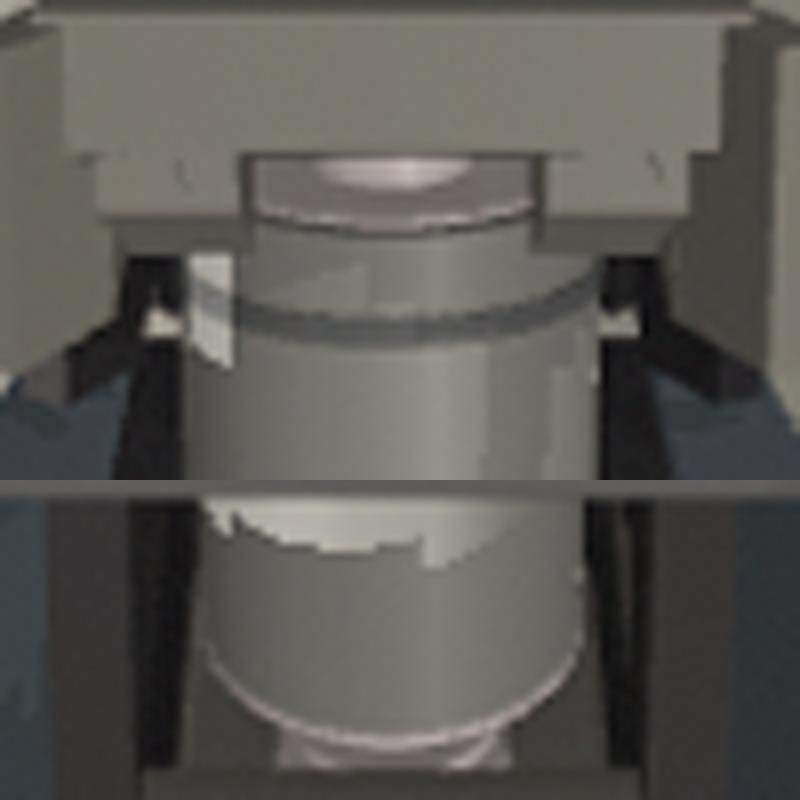

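Now the cell looks level with its nub end below the hook noses. I'll release it gently.

{"name": "move_arm", "arguments": {"moves": [[[0,0,0],0,-0.5],[[0,0,0],0,-0.35],[[0,0,0],0,-0.3],[[0,0,0],0,-0.3]]}}

```text
time_s: 19.1
ee_pos: [610.8, 191.7, 115.0]
ee_rot: [12.1, 89.9, -164.4]
force: [-0.7, 0.3, -0.1]
gripper_width: 31.7
```

```bash
python3 cs.py w22;  python3 - <<'E'
from h import *
m=cv2.imread('pics/w22.png')
cv2.imwrite('pics/g4.png',np.vstack([cv2.resize(m[225:285,270:370],None,fx=8,fy=8,interpolation=cv2.INTER_CUBIC),cv2.resize(m[375:415,270:370],None,fx=8,fy=8,interpolation=cv2.INTER_CUBIC)])[:600+200])
E
```

```text
[690.004 196.168 208.356] [163.826   0.029 -86.499] [610.975 191.693 115.186]
t 19.15 TCP tray x 0.01 y 0.59 z 115.19 f [ 0.596 -0.167  0.143] along bay 0.58 w 31.783593647878103
```

View pics/g4.png

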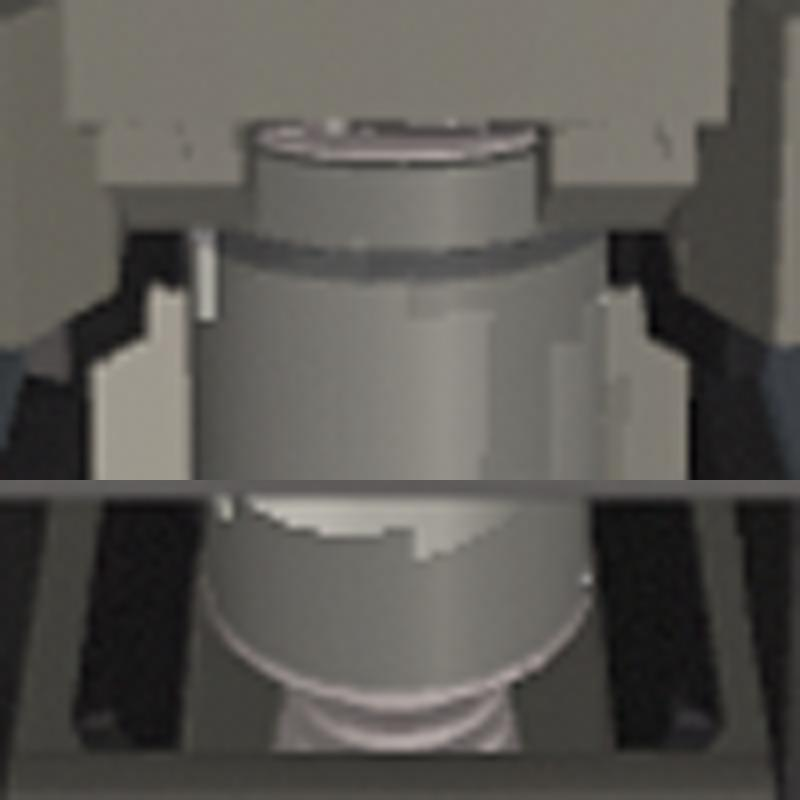

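{"name": "move_arm", "arguments": {"moves": [[[0,0,0],0,0],[[0,0,0],0,0],[[-1.5,0,0],0,0],[[-4,0,0],0,0],[[-7.5,0,1.5],0,0],[[-8.5,0,5],0,0],[[-8.5,0,8],0,0],[[-8.5,0,8],0,0]]}}

```text
time_s: 20.15
ee_pos: [530.0, 186.8, 201.9]
ee_rot: [-166.8, 90.0, 16.8]
force: [0.8, -1.1, -0.4]
gripper_width: 45.5
```

```bash
python3 snap.py w23;  python3 - <<'E'
from h import *
where()
m=cv2.imread('pics/w23.png')
cv2.imwrite('pics/g4.png',cv2.resize(m[0:250,230:400],None,fx=3.5,fy=3.5,interpolation=cv2.INTER_CUBIC)[:600])
s=viewer.grab_frame('scene')[:,:,::-1];cv2.imwrite('pics/s23.png',s)
E
```

```text
[608.965 191.249 295.364] [163.941   0.053 -86.463] [531.497 187.    201.792]
t 20.2 TCP tray x -79.61 y 0.76 z 201.79 f [ 0.968 -0.748  0.496] along bay 0.92 w 45.80183566046072
```

View pics/g4.png

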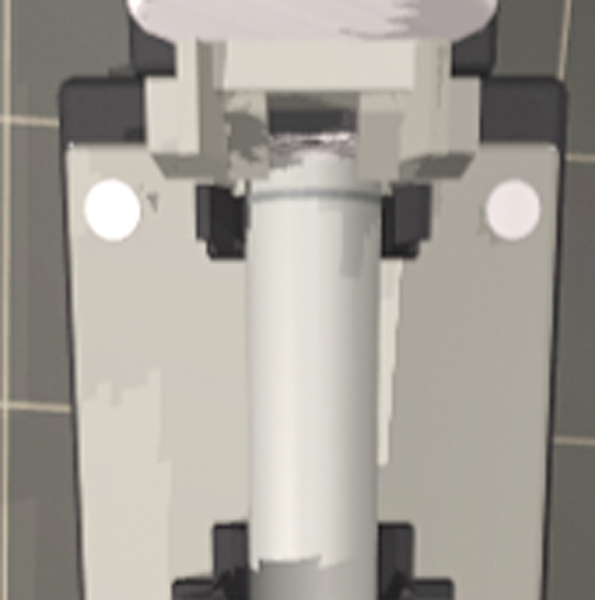

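View pics/s23.png

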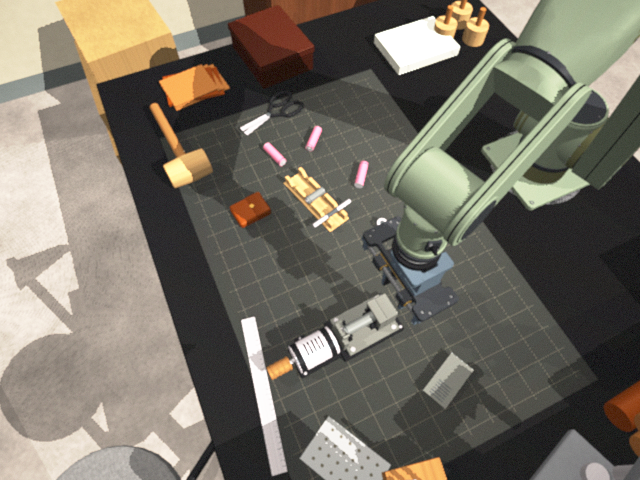

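```bash
python3 - <<'E'
from workcell import env
print(env.job_done())
E
```

```text
the job is handed in; nothing more can be done
None
```

The long cell is loaded in the burnisher bay, and I handed the job in at about 20 s of the 64 s allowed. No verdict was reported.

**What I did:**
- I gripped the cell in the rack with the fingertips.
- The tool only points down, so I tilted the cell in the grip. I pressed its nub side first on a rack strip, then on the back edge of the spring block, to reach about 23–25°.
- I put the flat end under the hood against the spring. I then lowered the grip until the nub end was past the hook noses, and opened the fingers. The spring slid the cell forward under the hooks.
- The separate finger push on the nub end was not needed.

**Last checks:**
- **Position:** The last wrist picture shows the nub end under both hooks and the cell centred in the saddles. On release the flat end moved forward, by eye about 4 mm.
- **Forces:** The highest tool force I read was about 11.5 N upward, while lowering the nub end. The spring read 3–5.5 N while it was pressed.
- **Bench:** In the last scene picture the other things look where they were. The gripper was clear, with about zero force on the tool.

**Weaker points:**
- **Spring and level:** I could not read the spring travel directly. I infer it from the cell having slid under the hooks. The cell's height and level come from its apparent width in the picture, which is only good to several millimetres.
- **Entry contact:** On the way in, the nub end rested lightly on the hook tops, at about 5 N. It then slipped into place about 2–3 mm further than I commanded.

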